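Open and brush out the tumbling barrels

TASK

Open every tumbling barrel that is still stoppered by rocking its tight bung from side to side while easing it straight up, without pulling the barrel up out of its stand, and put the bungs in the steel tray. Then brush out all three barrels with the long brush, the finest first so that no grit is carried over: white, then blue, then red, each time down to the bottom, up to the mouth and down to the bottom again. Finish with the brush standing head down in its pot and the bungs in the tray, and leave the other things on the bench alone.

Things in the scene. Friction and masses are not known exactly. Their poses are not given: they have to be found in the camera images.
- white_mouth (a point): centre of the mouth (rim plane, z up) of the white tumbling barrel (fine polish): upright, round, white plastic, 56 mm outside, bore 40 mm and 100 mm deep, rim 120 mm above the bench, in a fixed steel stand (disc 86 mm wide, 12 mm thick). 9 mm below the rim three sprung rubber nubs grip the bung's 34 mm plug (15 N each); once it is out they leave a clear way 30 mm wide.
- barrel_white (a joint): how far the white barrel is lifted in its stand, m (0 = standing fully down, grows upwards to 0.04). A pull of about 11 N lifts it; it sinks back when released.
- bung_white_c (a point): centre, half-way up its 66 mm, of the white barrel's bung (absent if already open). From below: black plug 34 mm wide, 20 long; flange 52 wide, 6 thick, resting on the rim; upright orange tab 26 (x) x 16 (y) x 40 high. z up the tab, 70 g. Resists a straight pull with some 27 N; rocked 10 to 15 degrees each way about the rim's height and eased up 1 to 2 mm a rock, it walks out. Free when 12 mm up.
- blue_mouth (a point): centre of the mouth (rim plane, z up) of the blue tumbling barrel (medium): upright, round, blue plastic, 56 mm outside, bore 40 mm and 100 mm deep, rim 120 mm above the bench, in a fixed steel stand (disc 86 mm wide, 12 mm thick). 9 mm below the rim three sprung rubber nubs grip the bung's 34 mm plug (15 N each); once it is out they leave a clear way 30 mm wide.
- barrel_blue (a joint): how far the blue barrel is lifted in its stand, m (0 = standing fully down, grows upwards to 0.04). A pull of about 11 N lifts it; it sinks back when released.
- bung_blue_c (a point): centre, half-way up its 66 mm, of the blue barrel's bung (absent if already open). From below: black plug 34 mm wide, 20 long; flange 52 wide, 6 thick, resting on the rim; upright orange tab 26 (x) x 16 (y) x 40 high. z up the tab, 70 g. Resists a straight pull with some 27 N; rocked 10 to 15 degrees each way about the rim's height and eased up 1 to 2 mm a rock, it walks out. Free when 12 mm up.
- red_mouth (a point): centre of the mouth (rim plane, z up) of the red tumbling barrel (coarse grit): upright, round, red plastic, 56 mm outside, bore 40 mm and 100 mm deep, rim 120 mm above the bench, in a fixed steel stand (disc 86 mm wide, 12 mm thick). 9 mm below the rim three sprung rubber nubs grip the bung's 34 mm plug (15 N each); once it is out they leave a clear way 30 mm wide.
- barrel_red (a joint): how far the red barrel is lifted in its stand, m (0 = standing fully down, grows upwards to 0.04). A pull of about 11 N lifts it; it sinks back when released.
- bung_red_c (a point): centre, half-way up its 66 mm, of the red barrel's bung (absent if already open). From below: black plug 34 mm wide, 20 long; flange 52 wide, 6 thick, resting on the rim; upright orange tab 26 (x) x 16 (y) x 40 high. z up the tab, 70 g. Resists a straight pull with some 27 N; rocked 10 to 15 degrees each way about the rim's height and eased up 1 to 2 mm a rock, it walks out. Free when 12 mm up.
- brush_c (a point): centre, half-way up its 170 mm, of the long bottle brush that stands head down in its pot. From the foot up: stiff yellowish bristle head 22 mm across, 60 mm long; steel rod 8 mm across, 50 mm long; square wooden handle 18 x 18 mm (sides along x and y), 60 mm long. z points from foot to handle. 80 g.
- brush_foot (a point): centre of the brush's flat foot (the bristle end); z points up the brush.
- pot_mouth (a point): centre of the mouth of the brush pot: a fixed aluminium pot, 48 mm outside, 36 mm inside, 70 mm high, its inner floor 62 mm below the mouth; foot disc 84 mm across.
- tray: loose shallow open steel tray for the bungs, 100 (x) x 200 (y) mm and 18 mm high, walls and floor 5 mm; origin at the centre of its underside, y along its length. 0.8 kg. It may be knocked.
- oil_jar_c (a point): bystander to be left alone: an amber glass jar, 44 mm across and 60 mm high; its centre.
- compound_bar_c (a point): bystander to be left alone: a green bar of polishing compound, 60 x 30 x 25 mm; its centre.
- felt_wheel_c (a point): bystander to be left alone: a pale felt buffing wheel lying flat, 90 mm across, 18 mm thick; its centre.
- file_block_c (a point): bystander to be left alone: a wooden block 50 x 90 x 30 mm with four file handles standing in it, 75 mm high in all; its centre.
Mind the look-alikes: they are no part of the job. What is shaped like the part that bears bung_white_c but pink is not meant.

How it is judged:
On the way, in this order (a step that is already met when the one before it is completed fails the run):
1. every bung out of its barrel (its centre over 50 mm from the mouth) (distance between bung_white_c and white_mouth above 0.05 m and distance between bung_blue_c and blue_mouth above 0.05 m and distance between bung_red_c and red_mouth above 0.05 m), for 0.05 s.
2. brush head down to within 20 mm of the white barrel's floor (horizontal distance between brush_foot and white_mouth below 0.02 m and z of brush_foot in the frame of white_mouth below -0.08 m), for 0.05 s.
3. brush raised at least 45 mm above the white barrel's floor, head still in the bore (horizontal distance between brush_foot and white_mouth below 0.02 m and z of brush_foot in the frame of white_mouth between -0.055 and -0.002 m), for 0.02 s.
4. brush down again to within 20 mm of the white barrel's floor (all of step 2), for 0.05 s.
5. brush head down to within 20 mm of the blue barrel's floor (horizontal distance between brush_foot and blue_mouth below 0.02 m and z of brush_foot in the frame of blue_mouth below -0.08 m), for 0.05 s.
6. brush raised at least 45 mm above the blue barrel's floor, head still in the bore (horizontal distance between brush_foot and blue_mouth below 0.02 m and z of brush_foot in the frame of blue_mouth between -0.055 and -0.002 m), for 0.02 s.
7. brush down again to within 20 mm of the blue barrel's floor (all of step 5), for 0.05 s.
8. brush head down to within 20 mm of the red barrel's floor (horizontal distance between brush_foot and red_mouth below 0.02 m and z of brush_foot in the frame of red_mouth below -0.08 m), for 0.05 s.
9. brush raised at least 45 mm above the red barrel's floor, head still in the bore (horizontal distance between brush_foot and red_mouth below 0.02 m and z of brush_foot in the frame of red_mouth between -0.055 and -0.002 m), for 0.02 s.
10. brush down again to within 20 mm of the red barrel's floor (all of step 8), for 0.05 s.
At the end, for the whole second after the job is handed in: Every bung lies in the tray (centre within its outline, under 45 mm above its underside), the tray flat, the barrels down in their stands (lifted under 3 mm), and the brush stands head down in its pot (foot within 20 mm of its axis and 45 mm or more below its mouth, lean under 0.45 rad) (x of bung_white_c in the frame of tray between -0.05 and 0.05 m and y of bung_white_c in the frame of tray between -0.1 and 0.1 m and z of each of bung_white_c, bung_blue_c, bung_red_c in the frame of tray below 0.045 m and value of joint each of barrel_white, barrel_blue, barrel_red below 0.003 m and x of bung_blue_c in the frame of tray between -0.05 and 0.05 m and y of bung_blue_c in the frame of tray between -0.1 and 0.1 m and x of bung_red_c in the frame of tray between -0.05 and 0.05 m and y of bung_red_c in the frame of tray between -0.1 and 0.1 m and horizontal distance between brush_foot and pot_mouth below 0.02 m and z of brush_foot in the frame of pot_mouth below -0.045 m and angle between brush_c's own z axis and vertical below 0.45 rad and angle between tray's own z axis and vertical below 0.1 rad); the robot touches nothing.
It fails at once if a barrel is lifted more than 12 mm in its stand (value of joint any of barrel_white, barrel_blue, barrel_red above 0.012 m).
It fails at once if a bystander (jar, compound bar, felt wheel, file block) is moved more than 30 mm (distance of any of oil_jar_c, compound_bar_c, felt_wheel_c, file_block_c from where it was at the start of the episode above 0.03 m).
Of bung_white, bung_blue, bung_red only 2 to 3 are there at a start; the rules pass over those that are not, and their reading is None.
At some moment in a run one of tray may be knocked a few centimetres aside while the robot is not near it.
It also fails if it takes over 208 s, if anything falls off the work surface, if the arm or the gripper's body presses on something with over 40 N, if the wrist force passes 120 N, or if a joint passes its speed limit or range.

ROBOT

A 7-joint arm with a two-finger parallel gripper is mounted at the origin on the work surface. World frame = base frame: x ahead of the robot, y to its left, z up, the work surface at z = 0. Lengths are in m, angles in rad, forces in N, time in s.
With the tool pointing down it reaches from about 0.425 to 0.875 m from the base axis. Payload 4.7 kg.
Tool frame: the origin (TCP) lies on the centre line of the jaws, within the pads' length; the fingertips stand 8 mm ahead of it and the grasp point (between the pads) lies 11 mm behind it; z points along the fingers, y is the direction in which the jaws open and shut (so a half turn about z gives the same grasp; the last joint's range is limited). The gripper opens to 85 mm and grips with 20 to 120 N. Pads are 22 mm wide; open, the fingers measure 114 mm over their backs; the gripper's body (76 mm by 85 mm) begins 54 mm behind the grasp point. The pads swing forward as they close: fully open they stand 13 mm farther back than shut.
Start: joints at [-1.119, 0.321, -0.07, 1.45, 0.023, 1.371, -0.057], TCP at [0.276, 0.589, 0.239] pointing down, gripper open.
Joint ranges: [-2.86, 2.86], [-0.3, 2.09], [-1.38, 1.24], [0.06, 2.45], [-1.56, 4.7], [0.09, 2.05], [-2.69, 2.69]. Speed limits (rad/s): [2.57, 2.57, 3.14, 3.14, 3.14, 3.14, 3.14].

INTERFACE

Orientations are given as a 3x3 rotation matrix whose columns are the frame's x, y, z axes.
In Python, from station import readout, read_camera, camera_info, job gives the robot as it stands. The module is installed in compiled form; this text tells all that it offers.
- The arm moves only by the tool drive_tool, never from a script. Its argument "series" is a list of rows, each an object with "claw": the closure, from 0 (fully open) to 1 (shut); "travel": the shift along the tool's x, y, z in units of 40 mm (1.0 is 40 mm), a list of three; "twist": the turn, a rotation vector about the tool's x, y, z in units of 5 degrees (1.0 is 5 degrees), a list of three. In form: [{"claw": claw, "travel": [tx, ty, tz], "twist": [ax, ay, az]}, ...]. A call has exactly 10 rows; each row is the pose to reach, as a shift and turn from the pose commanded when the call began, along the tool's axes at that moment; what a row does not reach only later rows make up. A row lasts 1/8 s, in which the tool goes at most 62.5 mm and 10.7 degrees, less where a joint would pass 70% of its speed; a pose out of reach is approached as far as the arm can. A call with a gripper value outside its range is refused whole. The fingers move at their own pace and stop on an object; the grip force is fixed at half the most. Time passes only in rows, so rows that repeat a pose let the fingers close, or fill a call up. It gives the time, the measured TCP pose, the force and the opening at its end, in the units of the state.
- readout.state(): the state, without advancing time (a new reading comes with each control period).
- read_camera(name): name is "scene" or "top" or "wrist"; returns the picture (420x560x3 uint8, red, green, blue); there is no depth.
- camera_info(name): a dict with "fx", "fy", "cx", "cy" (pixels), "world_to_cam" (4x4, takes a point from world to camera coordinates); the wrist camera has in their place "hand_eye" (4x4, takes a point from camera to tool coordinates, whose origin is the TCP and whose axes are the flange's). Camera axes: x right, y down, z forward; pixel columns grow to the right and rows downward; lengths in m; the calibration is good to about 2 mm. A picture is of the moment at which its call begins: read the wrist's pose just before it. camera_info takes no time and is no camera call.
- job.finish_job(): hands the job in, once; it reports no verdict.
The state is a dict: "clock": time; "joint_positions": joint angles; "joint_velocities": joint speeds; "joint_efforts": joint torques, N m; "ee_pos": TCP position; "eef_rot": TCP orientation; "force": force on the tool from outside, world axes, zero at the start; "moment": the same for the moment, N m; "width": finger opening in m.
Only numpy, scipy, OpenCV 4.12 (cv2) and the standard library are available. Lean on these libraries where they do the work, as an engineer would, in place of code of your own. Each camera call takes 0.05 s, during which the arm holds its last target.

## Working session

There is one attempt and no reset: what is moved stays moved. The work goes in short steps, Python scripts to look and compute and a tool call to move; the robot and the scene stay as the last step left them, time stands still between calls to the robot, and variables do not carry over. Pictures are saved under pics/ and viewed, and the job is handed in when it is done.

Besides the shell and the picture viewer there is one more tool, called after "Emit:" as a command line: name --argument value ..., lists and objects as JSON in quotes. drive_tool: Moves the arm, as the interface text tells. Its arguments: {"type":"object","properties":{"series":{"type":"array","items":{"type":"object","properties":{"claw":{"type":"number"},"travel":{"type":"array","items":{"type":"number"}},"twist":{"type":"array","items":{"type":"number"}}}}}},"required":["series"]}

```bash
mkdir -p pics; python3 - <<'E'
from station import readout, read_camera, camera_info, job
import cv2, numpy as np
s=readout.state()
for k,v in s.items(): print(k,np.round(v,4).tolist())
for n in ["scene","top","wrist"]:
    im=read_camera(n); cv2.imwrite(f"pics/{n}0.png",im[:,:,::-1]); 
    i=camera_info(n); print(n,{k:np.round(v,4).tolist() for k,v in i.items()})
E
```

```text
clock 0.0
joint_positions [-1.1189, 0.3218, -0.0701, 1.4517, 0.0226, 1.3708, -0.0569]
joint_velocities [0.0007, -0.0002, 0.0013, -0.0001, 0.0029, -0.0014, 0.0013]
joint_efforts [-0.0003, -49.3581, -0.3828, -31.433, 0.0129, 0.0115, -0.0]
ee_pos [0.2754, 0.5882, 0.2382]
eef_rot [[-0.9057, 0.4239, -0.0007], [0.4239, 0.9057, -0.0018], [-0.0001, -0.002, -1.0]]
force [-0.3568, -0.3462, 0.8603]
moment [0.0261, -0.0013, -0.0232]
width 0.0859
scene {'fx': 393.5413, 'fy': 393.5413, 'cx': 284.0415, 'cy': 207.706, 'world_to_cam': [[-0.8138, 0.5811, 0.0087, 0.4794], [0.4564, 0.6484, -0.6093, -0.1964], [-0.3597, -0.4918, -0.7929, 1.0724], [0.0, 0.0, 0.0, 1.0]]}
top {'fx': 430.4738, 'fy': 430.4738, 'cx': 279.8278, 'cy': 208.5559, 'world_to_cam': [[0.0226, -0.9997, -0.0068, -0.0158], [-0.9931, -0.0217, -0.1156, 0.6221], [0.1155, 0.0094, -0.9933, 1.0115], [0.0, 0.0, 0.0, 1.0]]}
wrist {'fx': 292.5957, 'fy': 292.5957, 'cx': 279.1621, 'cy': 213.1297, 'hand_eye': [[-0.0011, -0.9507, -0.3101, 0.079], [1.0, -0.0011, 0.0, -0.0001], [-0.0004, -0.3101, 0.9507, -0.1347], [0.0, 0.0, 0.0, 1.0]]}
```

View pics/scene0.png

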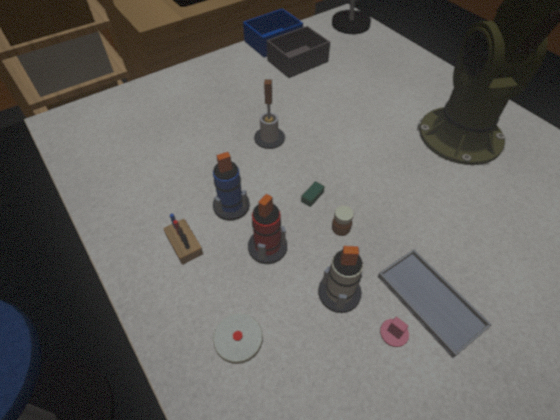

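View pics/top0.png

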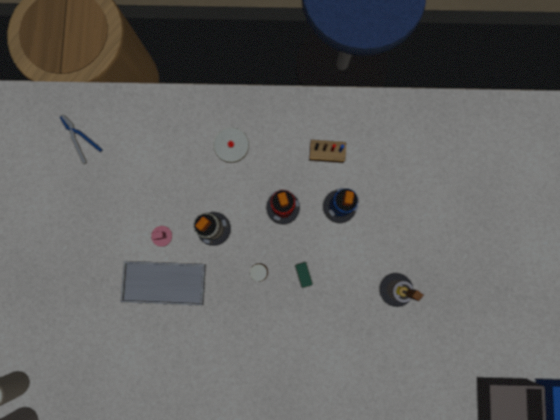

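View pics/wrist0.png

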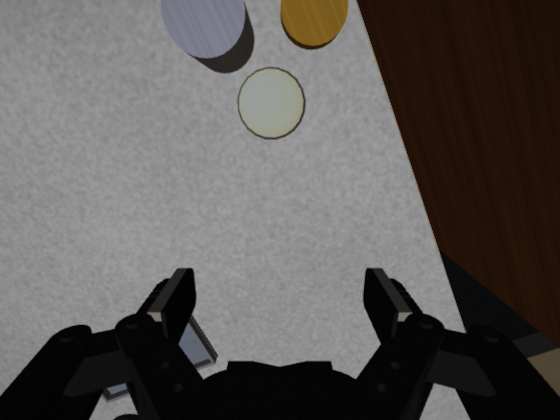

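```bash
cat > h.py <<'E'
import numpy as np, cv2
from station import readout, read_camera, camera_info
def ray(name,uv,st=None):
    i=camera_info(name)
    d=np.array([(uv[0]-i['cx'])/i['fx'],(uv[1]-i['cy'])/i['fy'],1.])
    if name=='wrist':
        H=np.array(i['hand_eye']);R=np.array(st['eef_rot']);p=np.array(st['ee_pos'])
        return p+R@H[:3,3], R@H[:3,:3]@d
    M=np.array(i['world_to_cam']);R=M[:3,:3]
    return -R.T@M[:3,3], R.T@d
def onz(name,uv,z,st=None):
    o,d=ray(name,uv,st); return o+d*(z-o[2])/d[2]
def tri(*rs):
    A=0;b=0
    for o,d in rs:
        d=d/np.linalg.norm(d);P=np.eye(3)-np.outer(d,d);A=A+P;b=b+P@o
    x=np.linalg.solve(A,b)
    return x,[np.linalg.norm(np.cross(x-o,d/np.linalg.norm(d))) for o,d in rs]
def proj(name,X,st=None):
    i=camera_info(name)
    if name=='wrist':
        H=np.array(i['hand_eye']);R=np.array(st['eef_rot']);p=np.array(st['ee_pos'])
        c=H[:3,:3].T@(R.T@(np.array(X)-p)-H[:3,3])
    else:
        M=np.array(i['world_to_cam']); c=M[:3,:3]@np.array(X)+M[:3,3]
    return np.array([i['fx']*c[0]/c[2]+i['cx'],i['fy']*c[1]/c[2]+i['cy']])
E
python3 - <<'E'
from h import *
for n,crop,k in [("top",(100,360,120,480),3),("scene",(70,370,150,500),3)]:
    im=cv2.imread(f"pics/{n}0.png")
    y0,y1,x0,x1=crop
    c=cv2.resize(im[y0:y1,x0:x1],None,fx=2.2,fy=2.2,interpolation=cv2.INTER_CUBIC)
    cv2.imwrite(f"pics/{n}0c.png",cv2.convertScaleAbs(c,alpha=1.6))
    hsv=cv2.cvtColor(im,cv2.COLOR_BGR2HSV)
    for nm,lo,hi in [("orange",(5,170,120),(16,255,255)),("brown",(5,80,60),(16,169,200)),("yellow",(18,100,80),(35,255,255))]:
        m=cv2.inRange(hsv,lo,hi)
        cs,_=cv2.findContours(m,cv2.RETR_EXTERNAL,cv2.CHAIN_APPROX_NONE)
        for q in cs:
            a=cv2.contourArea(q)
            if 25<a<800:
                r=cv2.minAreaRect(q); M=cv2.moments(q)
                print(n,nm,a,np.round([M['m10']/M['m00'],M['m01']/M['m00']],1),np.round(r[1],1),round(r[2],1))
E
```

```text
top orange 41.0 [201.5 223.1] [4.9 9.2] 45.0
top orange 40.5 [282.5 198.3] [9.8 5.4] 74.1
top orange 35.0 [348.8 197. ] [5. 9.] 0.0
top brown 48.0 [417.3 295.1] [7.8 7.6] 36.9
top brown 45.5 [333.1 146.6] [6.3 9.8] 26.6
top brown 489.0 [119.6  68.8] [31.1 37.8] 48.0
top yellow 54.5 [400.8 290.6] [9.2 9.2] 18.4
top yellow 200.0 [325.6 154.4] [33.2 17.6] 3.8
scene orange 50.0 [350.5 249.9] [ 6. 13.] 90.0
scene orange 39.5 [264.8 199.7] [4.9 9.9] 45.0
scene brown 268.0 [349.4 255. ] [18. 17.] 90.0
scene brown 45.5 [340.9 226.6] [16.7 10.7] 14.0
scene brown 228.5 [265.1 205.3] [23. 14.] 90.0
scene brown 200.5 [224.  161.6] [18.9 13.1] 77.5
scene brown 238.5 [ 5.6 97.5] [28. 16.] 90.0
scene brown 28.5 [267.5  83.1] [9. 5.] 90.0
scene brown 81.0 [22.  48.8] [11.7 24.6] 85.6
scene brown 78.0 [42.3 41.4] [11.  23.4] 73.3
scene brown 279.5 [221.2  40. ] [14.  38.6] 70.5
scene brown 28.5 [69.  34.6] [ 9.8 13.9] 71.6
scene brown 293.5 [101.8  32.3] [42.1 40.9] 67.9
scene yellow 46.0 [223.    2.5] [ 8. 20.] 90.0
```

View pics/top0c.png

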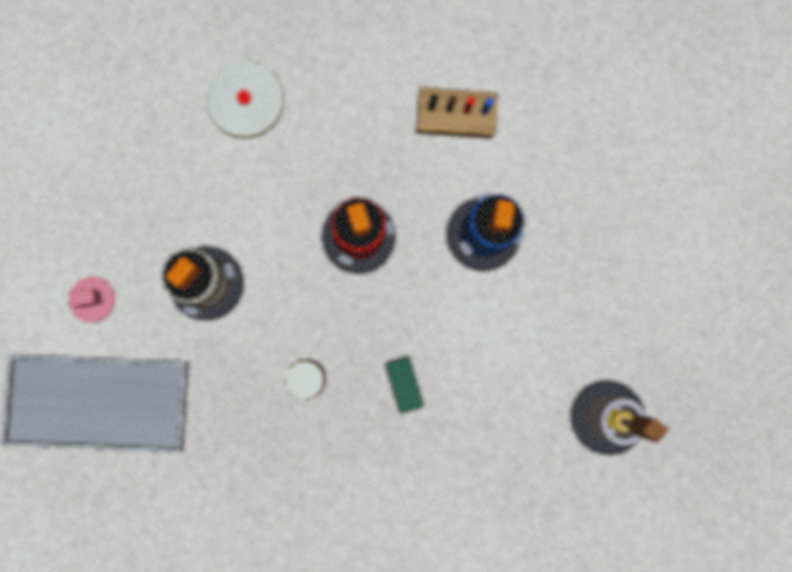

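View pics/scene0c.png

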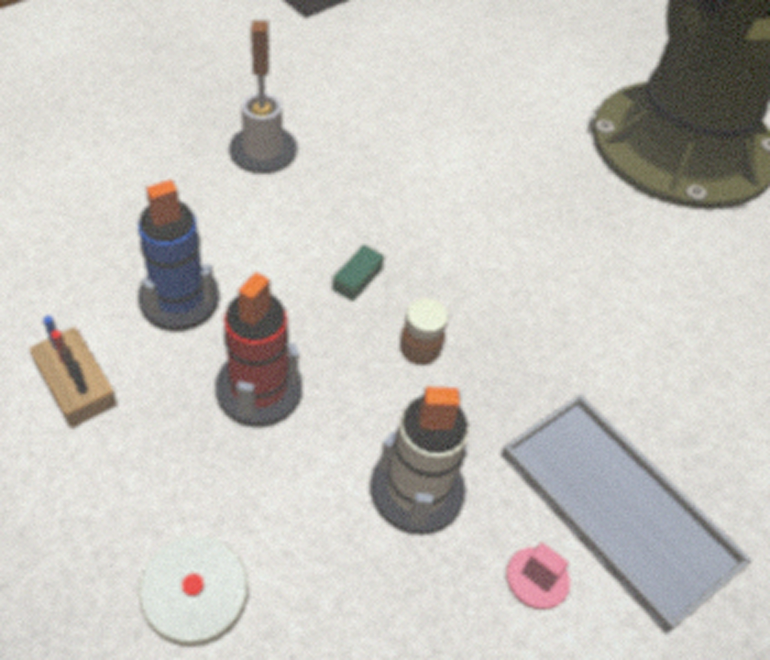

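```bash
python3 - <<'E'
from h import *
im=cv2.imread("pics/top0.png").astype(int); B,G,R=im[...,0],im[...,1],im[...,2]
m=((R>1.7*B+25)&(R>1.5*G)&(R>90)&(G>1.3*B)).astype(np.uint8)
n,l,s,c=cv2.connectedComponentsWithStats(m)
for i in range(1,n):
    if s[i,4]>30 and 160<c[i][1]<320:
        p=np.argwhere(l==i)[:,::-1].astype(float)
        w=np.linalg.eigh(np.cov(p.T)); W=np.array([onz("top",q,.166)[:2] for q in p]); e,v=np.linalg.eigh(np.cov(W.T))
        print("orange",s[i,4],c[i].round(1),"world@.166",onz("top",c[i],.166).round(4),"size",np.sqrt(12*e).round(4),"tab long axis deg",np.degrees(np.arctan2(v[1,1],v[0,1])).round(1))
for nm,cx,cy,z in [("white disc",207,283,.012),("red",359,235,.012),("blue",484,233,.012),("potdisc",608,417,.008),("pot mouth",624,421,.07),("handle top",655,430,.178),("whiterim",192,276,.12),("redrim",357,228,.12),("bluerim",496,222,.12)]:
    print(nm,onz("top",(cx/2.2+120,cy/2.2+100),z).round(4))
for nm,cx,cy,z in [("handle top s",261,24,.178),("pot mouth s",263,106,.07),("wtab",442,396,.166),("rtab",255,284,.166),("btab",162,188,.166)]:
    print(nm,onz("scene",(cx/2.2+150,cy/2.2+70),z).round(4))
for cx,cy in [(12,355),(188,360),(183,449),(6,442)]:
    print("tray",onz("top",(cx/2.2+120,cy/2.2+100),.018).round(4))
for nm,cx,cy,z in [("pink",92,298,.0),("jar",306,379,.06),("bar",404,384,.025),("wheel",245,98,.018),("file",457,111,.03)]:
    print(nm,onz("top",(cx/2.2+120,cy/2.2+100),z).round(3))
E
```

```text
orange 85 [348.8 196.8] world@.166 [ 0.6356 -0.1498  0.166 ] size [0.0154 0.0254] tab long axis deg 171.8
orange 87 [282.5 198.4] world@.166 [ 0.6291 -0.0085  0.166 ] size [0.0156 0.0253] tab long axis deg -159.4
orange 92 [201.5 223.2] world@.166 [0.5723 0.1623 0.166 ] size [0.0163 0.0254] tab long axis deg 142.0
white disc [0.5714 0.16   0.012 ]
red [ 0.6296 -0.01    0.012 ]
blue [ 0.635  -0.1514  0.012 ]
potdisc [ 0.4327 -0.2906  0.008 ]
pot mouth [ 0.433  -0.2911  0.07  ]
handle top [ 0.4327 -0.2899  0.178 ]
whiterim [0.571  0.1581 0.12  ]
redrim [ 0.6237 -0.008   0.12  ]
bluerim [ 0.6329 -0.1493  0.12  ]
handle top s [ 0.4292 -0.2885  0.178 ]
pot mouth s [ 0.4307 -0.2864  0.07  ]
wtab [0.5719 0.1647 0.166 ]
rtab [ 0.6268 -0.0066  0.166 ]
btab [ 0.6334 -0.1479  0.166 ]
tray [0.4861 0.3729 0.018 ]
tray [0.485  0.1767 0.018 ]
tray [0.388  0.1781 0.018 ]
tray [0.391  0.3734 0.018 ]
pink [0.552 0.292 0.   ]
jar [0.468 0.043 0.06 ]
bar [ 0.464 -0.063  0.025]
wheel [0.784 0.124 0.018]
file [ 0.771 -0.118  0.03 ]
```

```bash
cat >> h.py <<'E'
from scipy.spatial.transform import Rotation as Ro
def goto(pos,ydeg):
    """ydeg: heading (deg) of tool y axis, tool down; picks nearest half-turn"""
    s=readout.state();R0=np.array(s['eef_rot']);p0=np.array(s['ee_pos'])
    best=None
    for a in (ydeg,ydeg+180):
        t=np.radians(a);y=np.array([np.cos(t),np.sin(t),0]);z=np.array([0,0,-1.]);x=np.cross(y,z)
        w=Ro.from_matrix(R0.T@np.c_[x,y,z]).as_rotvec(degrees=True)
        if best is None or np.linalg.norm(w)<np.linalg.norm(best): best=w
    d=R0.T@(np.array(pos)-p0)
    print("at",p0.round(4),"clock",round(s['clock'],2),"travel",(d/.04).round(3).tolist(),"twist",(best/5).round(2).tolist(),"q7",round(s['joint_positions'][6],2))
E
python3 -c "
from h import *
goto([.572,.162,.215],52)"
```

```text
at [0.2754 0.5883 0.2385] clock 0.15 travel [-11.233, -6.509, 0.597] twist [-0.02, 0.0, 2.58] q7 -0.06
```

Emit:
drive_tool --series '[{"claw": 0,"travel": [-1.4,-0.8,0.0],"twist": [0,0,0.5]},{"claw": 0,"travel": [-2.8,-1.6,0.1],"twist": [0,0,1]},{"claw": 0,"travel": [-4.1,-2.4,0.2],"twist": [0,0,1.5]},{"claw": 0,"travel": [-5.4,-3.2,0.3],"twist": [0,0,2]},{"claw": 0,"travel": [-6.8,-4,0.4],"twist": [0,0,2.5]},{"claw": 0,"travel": [-8.1,-4.8,0.5],"twist": [0,0,2.58]},{"claw": 0,"travel": [-9.5,-5.6,0.6],"twist": [0,0,2.58]},{"claw": 0,"travel": [-10.7,-6.2,0.6],"twist": [0,0,2.58]},{"claw": 0,"travel": [-11.23,-6.51,0.6],"twist": [0,0,2.58]},{"claw": 0,"travel": [-11.23,-6.51,0.6],"twist": [0,0,2.58]}]'

```text
clock: 1.4
ee_pos: [0.5728, 0.1597, 0.215]
eef_rot: [[-0.785, 0.619, -0.0], [0.619, 0.785, -0.001], [-0.0, -0.001, -1.0]]
force: [-0.6, 0.7, -0.3]
width: 0.0856
```

```bash
python3 - <<'E'
from h import *
s=readout.state(); im=read_camera('wrist'); cv2.imwrite('pics/w1.png',im[:,:,::-1])
goto([.572,.162,.138],52)
print(np.round(s['force'],2))
print(proj('wrist',[.572,.162,.166],s))
im=im.astype(int);R,G,B=im[...,0],im[...,1],im[...,2]
m=((R>1.7*B+25)&(R>1.5*G)&(R>90)&(G>1.3*B)).astype(np.uint8)
n,l,st,c=cv2.connectedComponentsWithStats(m)
for i in range(1,n):
    if st[i,4]>80: print(st[i],c[i], onz('wrist',c[i],.166,s))
E
```

```text
at [0.5718 0.1622 0.2149] clock 1.45 travel [-0.008, -0.001, 1.923] twist [-0.0, -0.01, -0.01] q7 0.64
[-0.58  0.7  -0.33]
[281.04275093 236.98777001]
[272 217  23  34 769] [283.09882965 233.34460338] [0.57077127 0.16473388 0.166     ]
[352 320  12   9  84] [357.71428571 324.03571429] [0.66346388 0.16349097 0.166     ]
[182 336  28  28  99] [197.38383838 345.12121212] [0.60295777 0.05520313 0.166     ]
```

View pics/w1.png

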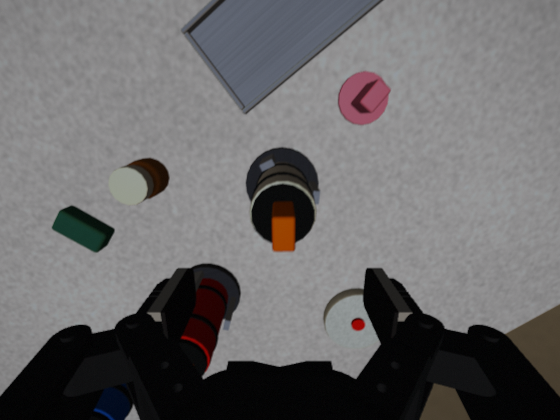

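Emit:
drive_tool --series '[{"claw": 0,"travel": [0,0,0.7],"twist": [0,0,0]},{"claw": 0,"travel": [0,0,1.4],"twist": [0,0,0]},{"claw": 0,"travel": [0,0,1.92],"twist": [0,0,0]},{"claw": 1,"travel": [0,0,1.92],"twist": [0,0,0]},{"claw": 1,"travel": [0,0,1.92],"twist": [0,0,0]},{"claw": 1,"travel": [0,0,1.92],"twist": [0,0,0]},{"claw": 1,"travel": [0,0,1.92],"twist": [0,0,0]},{"claw": 1,"travel": [0,0,1.92],"twist": [0,0,0]},{"claw": 1,"travel": [0,0,1.92],"twist": [0,0,0]},{"claw": 1,"travel": [0,0,1.92],"twist": [0,0,0]}]'

```text
clock: 2.7
ee_pos: [0.5726, 0.1629, 0.1397]
eef_rot: [[-0.788, 0.615, 0.002], [0.615, 0.788, 0.001], [-0.001, 0.002, -1.0]]
force: [0.0, 0.8, 5.4]
width: 0.0152
```

Emit:
drive_tool --series '[{"claw": 1,"travel": [0,0.073,0],"twist": [1.6,0,0]},{"claw": 1,"travel": [0,0.118,0.003],"twist": [2.6,0,0]},{"claw": 1,"travel": [0,0.046,-0.013],"twist": [1,0,0]},{"claw": 1,"travel": [0,-0.046,-0.018],"twist": [-1,0,0]},{"claw": 1,"travel": [0,-0.118,-0.012],"twist": [-2.6,0,0]},{"claw": 1,"travel": [0,-0.046,-0.028],"twist": [-1,0,0]},{"claw": 1,"travel": [0,0.046,-0.033],"twist": [1,0,0]},{"claw": 1,"travel": [0,0.118,-0.027],"twist": [2.6,0,0]},{"claw": 1,"travel": [0,0.055,-0.042],"twist": [1.2,0,0]},{"claw": 1,"travel": [0,0,-0.05],"twist": [0,0,0]}]'

```text
clock: 3.95
ee_pos: [0.5733, 0.1627, 0.1395]
eef_rot: [[-0.788, 0.615, 0.003], [0.615, 0.788, 0.001], [-0.001, 0.003, -1.0]]
force: [2.1, 0.9, -5.0]
width: 0.0148
```

```bash
cat > look.py <<'E'
from h import *
import sys
n,cam,x0,x1,y0,y1,k=sys.argv[1],sys.argv[2],*map(int,sys.argv[3:8])
s=readout.state(); im=read_camera(cam)[:,:,::-1]
c=cv2.resize(im[y0:y1,x0:x1],None,fx=k,fy=k,interpolation=cv2.INTER_CUBIC)
cv2.imwrite('pics/%s.png'%n,cv2.convertScaleAbs(c,alpha=1.7))
print(np.round(s['force'],2),np.round(s['moment'],2),s['width'],np.round(s['ee_pos'],4),np.round(s['eef_rot'],3)[:,2])
E
python3 look.py s2 scene 290 410 210 320 5
```

```text
[ 2.09  0.87 -4.96] [ 0.1  -0.5   0.08] 0.014824381040470916 [0.5733 0.1627 0.1395] [ 0.003  0.001 -1.   ]
```

View pics/s2.png

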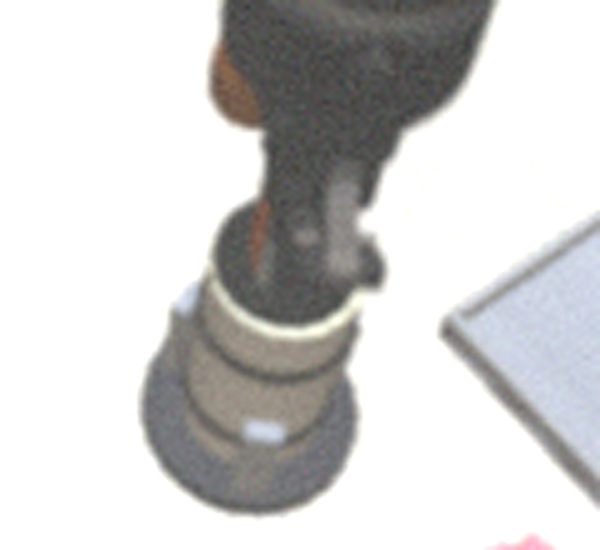

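Emit:
drive_tool --series '[{"claw": 1,"travel": [0,0.076,0],"twist": [1.6,0,0]},{"claw": 1,"travel": [0,0.123,0.003],"twist": [2.6,0,0]},{"claw": 1,"travel": [0,0.048,-0.013],"twist": [1,0,0]},{"claw": 1,"travel": [0,-0.048,-0.018],"twist": [-1,0,0]},{"claw": 1,"travel": [0,-0.123,-0.012],"twist": [-2.6,0,0]},{"claw": 1,"travel": [0,-0.048,-0.028],"twist": [-1,0,0]},{"claw": 1,"travel": [0,0.048,-0.033],"twist": [1,0,0]},{"claw": 1,"travel": [0,0.123,-0.027],"twist": [2.6,0,0]},{"claw": 1,"travel": [0,0.058,-0.042],"twist": [1.2,0,0]},{"claw": 1,"travel": [0,0,-0.05],"twist": [0,0,0]}]'

```text
clock: 5.25
ee_pos: [0.5718, 0.1638, 0.1392]
eef_rot: [[-0.789, 0.614, -0.002], [0.614, 0.789, 0.001], [0.002, -0.001, -1.0]]
force: [3.0, 2.9, -12.2]
width: 0.0152
```

Emit:
drive_tool --series '[{"claw": 1,"travel": [0,0.05,0],"twist": [1,0,0]},{"claw": 1,"travel": [0,0.1,0.003],"twist": [2,0,0]},{"claw": 1,"travel": [0,0.123,0.013],"twist": [2.6,0,0]},{"claw": 1,"travel": [0,0.123,0.013],"twist": [2.6,0,0]},{"claw": 1,"travel": [0,0.05,0.003],"twist": [1,0,0]},{"claw": 1,"travel": [0,-0.05,0.003],"twist": [-1,0,0]},{"claw": 1,"travel": [0,-0.123,0.013],"twist": [-2.6,0,0]},{"claw": 1,"travel": [0,-0.123,0.013],"twist": [-2.6,0,0]},{"claw": 1,"travel": [0,-0.123,0.013],"twist": [-2.6,0,0]},{"claw": 1,"travel": [0,-0.123,0.013],"twist": [-2.6,0,0]}]'

```text
clock: 6.5
ee_pos: [0.568, 0.1576, 0.1434]
eef_rot: [[-0.788, 0.6, 0.136], [0.615, 0.768, 0.176], [0.001, 0.222, -0.975]]
force: [-9.3, -3.7, 11.1]
width: 0.0148
```

```bash
python3 look.py s3 scene 290 410 210 320 5;python3 -c "
from h import *
s=readout.state();R=np.array(s['eef_rot']);print(np.degrees(np.arccos(-R[2,2])), np.array(s['ee_pos'])+R[:,2]*.02)"
```

```text
[-9.26 -3.71 11.05] [-0.56  1.9   0.21] 0.014841955813406455 [0.568  0.1576 0.1434] [ 0.136  0.176 -0.975]
12.846675787983385 [0.57071301 0.16113046 0.12394347]
```

View pics/s3.png

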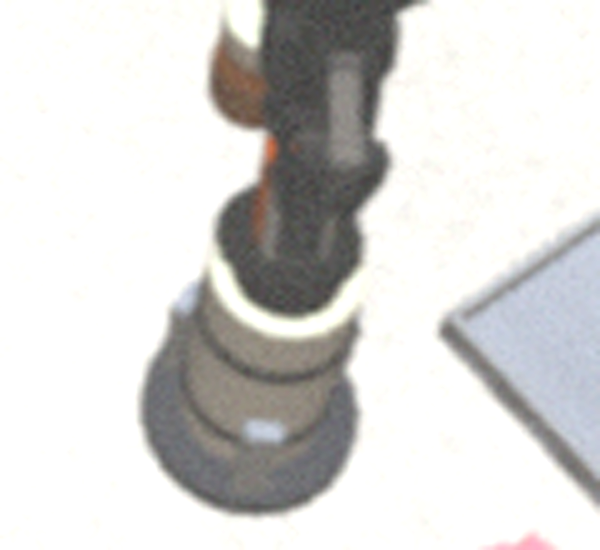

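```bash
cat >> h.py <<'E'
def rock(a0,L0,seq,D=19.5):
    """rows (travel y,z units; twist x units) for tilt a deg, lift L mm, rim pivot"""
    def pose(a,L):
        t=np.radians(a); return np.array([(D+L)*np.sin(t),-(D+L)*np.cos(t)])
    p0=pose(a0,L0);t=np.radians(a0);c,s=np.cos(t),np.sin(t)
    for a,L in seq:
        d=pose(a,L)-p0
        print(a,L,"y %.3f z %.3f tw %.2f"%((c*d[0]+s*d[1])/40,(-s*d[0]+c*d[1])/40,(a-a0)/5))
E
python3 -c "
from h import *
rock(-13,2.5,[(-6,3),(0,3.5),(7,4),(13,4.5),(13,5),(6,5),(0,5),(-7,5.5),(-13,6),(-13,6)])"
```

```text
-6 3 y 0.069 z -0.008 tw 1.40
0 3.5 y 0.129 z -0.010 tw 2.60
7 4 y 0.201 z -0.002 tw 4.00
13 4.5 y 0.263 z 0.011 tw 5.20
13 5 y 0.269 z -0.001 tw 5.20
6 5 y 0.199 z -0.029 tw 3.80
0 5 y 0.138 z -0.047 tw 2.60
-7 5.5 y 0.065 z -0.072 tw 1.20
-13 6 y 0.000 z -0.088 tw 0.00
-13 6 y 0.000 z -0.088 tw 0.00
```

Emit:
drive_tool --series '[{"claw": 1,"travel": [0,0.07,-0.008],"twist": [1.4,0,0]},{"claw": 1,"travel": [0,0.13,-0.01],"twist": [2.6,0,0]},{"claw": 1,"travel": [0,0.2,-0.002],"twist": [4,0,0]},{"claw": 1,"travel": [0,0.263,0.011],"twist": [5.2,0,0]},{"claw": 1,"travel": [0,0.269,-0.001],"twist": [5.2,0,0]},{"claw": 1,"travel": [0,0.199,-0.029],"twist": [3.8,0,0]},{"claw": 1,"travel": [0,0.138,-0.047],"twist": [2.6,0,0]},{"claw": 1,"travel": [0,0.065,-0.072],"twist": [1.2,0,0]},{"claw": 1,"travel": [0,0,-0.088],"twist": [0,0,0]},{"claw": 1,"travel": [0,0,-0.088],"twist": [0,0,0]}]'

```text
clock: 7.8
ee_pos: [0.5692, 0.1572, 0.1472]
eef_rot: [[-0.787, 0.601, 0.141], [0.617, 0.766, 0.178], [-0.001, 0.227, -0.974]]
force: [-0.7, -0.6, 4.3]
width: 0.0152
```

```bash
python3 look.py s4 scene 290 410 210 320 5;python3 -c "
from h import *
s=readout.state();R=np.array(s['eef_rot']);print(np.degrees(np.arccos(-R[2,2])), np.array(s['ee_pos'])+R[:,2]*.02)
rock(-13,6,[(-6,6),(0,6),(7,6.5),(13,7),(13,7),(6,7),(0,7.5),(-7,8),(-13,8),(-13,8)])"
```

```text
[-0.71 -0.56  4.32] [-0.09  0.26 -0.07] 0.015205602257885266 [0.5692 0.1572 0.1472] [ 0.141  0.178 -0.974]
12.99149346743151 [0.57210205 0.16089835 0.1276617 ]
-6 6 y 0.078 z 0.005 tw 1.40
0 6 y 0.143 z 0.016 tw 2.60
7 6.5 y 0.222 z 0.027 tw 4.00
13 7 y 0.290 z 0.042 tw 5.20
13 7 y 0.290 z 0.042 tw 5.20
6 7 y 0.216 z 0.011 tw 3.80
0 7.5 y 0.152 z -0.020 tw 2.60
-7 8 y 0.072 z -0.046 tw 1.20
-13 8 y -0.000 z -0.050 tw 0.00
-13 8 y -0.000 z -0.050 tw 0.00
```

View pics/s4.png

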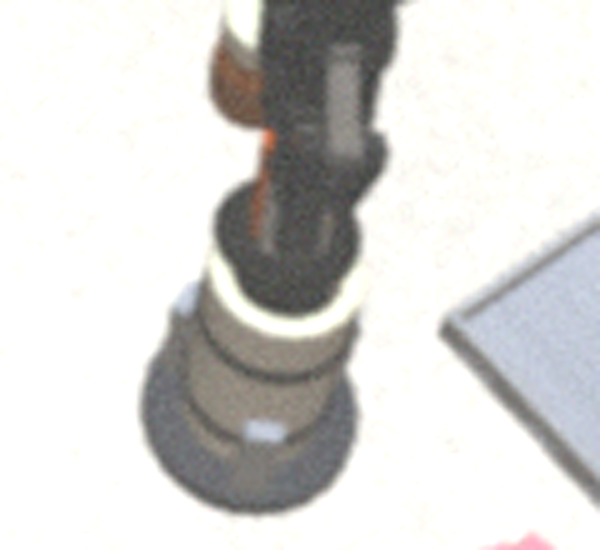

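Emit:
drive_tool --series '[{"claw": 1,"travel": [0,0.078,0.005],"twist": [1.4,0,0]},{"claw": 1,"travel": [0,0.143,0.016],"twist": [2.6,0,0]},{"claw": 1,"travel": [0,0.222,0.027],"twist": [4,0,0]},{"claw": 1,"travel": [0,0.29,0.042],"twist": [5.2,0,0]},{"claw": 1,"travel": [0,0.29,0.042],"twist": [5.2,0,0]},{"claw": 1,"travel": [0,0.216,0.011],"twist": [3.8,0,0]},{"claw": 1,"travel": [0,0.152,-0.02],"twist": [2.6,0,0]},{"claw": 1,"travel": [0,0.072,-0.046],"twist": [1.2,0,0]},{"claw": 1,"travel": [0,0,-0.05],"twist": [0,0,0]},{"claw": 1,"travel": [0,0,-0.05],"twist": [0,0,0]}]'

```text
clock: 9.1
ee_pos: [0.5689, 0.1573, 0.148]
eef_rot: [[-0.787, 0.6, 0.139], [0.616, 0.767, 0.176], [-0.001, 0.225, -0.974]]
force: [2.1, 2.0, 1.0]
width: 0.0152
```

```bash
python3 look.py s5 scene 290 410 210 320 5;python3 -c "
from h import *
s=readout.state();R=np.array(s['eef_rot']);print(np.degrees(np.arccos(-R[2,2])), np.array(s['ee_pos'])+R[:,2]*.02)
rock(-13,8,[(-6,8),(0,8),(7,8.5),(13,9),(13,9),(6,9),(0,9.5),(-7,10),(-13,10),(-13,10)])"
```

```text
[2.07 2.03 0.96] [ 0.03 -0.09  0.02] 0.015179475040152058 [0.5689 0.1573 0.148 ] [ 0.139  0.176 -0.974]
12.88884758126373 [0.5716579  0.16123293 0.12840024]
-6 8 y 0.084 z 0.005 tw 1.40
0 8 y 0.155 z 0.018 tw 2.60
7 8.5 y 0.239 z 0.030 tw 4.00
13 9 y 0.312 z 0.047 tw 5.20
13 9 y 0.312 z 0.047 tw 5.20
6 9 y 0.232 z 0.014 tw 3.80
0 9.5 y 0.163 z -0.019 tw 2.60
-7 10 y 0.077 z -0.046 tw 1.20
-13 10 y 0.000 z -0.050 tw 0.00
-13 10 y 0.000 z -0.050 tw 0.00
```

View pics/s5.png

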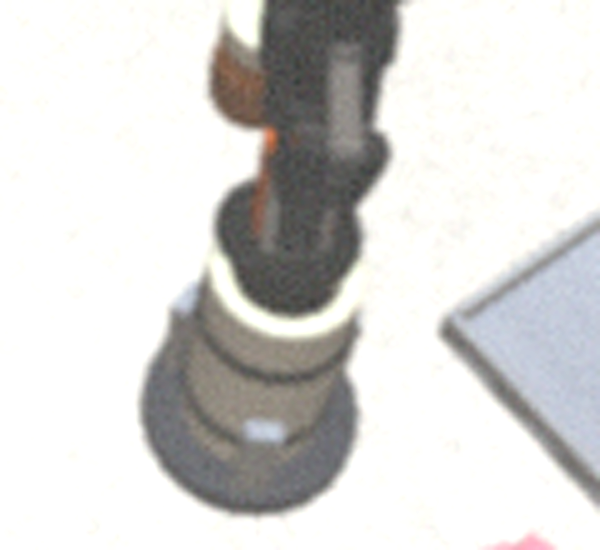

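Emit:
drive_tool --series '[{"claw": 1,"travel": [0,0.084,0.005],"twist": [1.4,0,0]},{"claw": 1,"travel": [0,0.155,0.018],"twist": [2.6,0,0]},{"claw": 1,"travel": [0,0.239,0.03],"twist": [4,0,0]},{"claw": 1,"travel": [0,0.312,0.047],"twist": [5.2,0,0]},{"claw": 1,"travel": [0,0.312,0.047],"twist": [5.2,0,0]},{"claw": 1,"travel": [0,0.232,0.014],"twist": [3.8,0,0]},{"claw": 1,"travel": [0,0.163,-0.019],"twist": [2.6,0,0]},{"claw": 1,"travel": [0,0.077,-0.046],"twist": [1.2,0,0]},{"claw": 1,"travel": [0,0,-0.05],"twist": [0,0,0]},{"claw": 1,"travel": [0,0,-0.05],"twist": [0,0,0]}]'

```text
clock: 10.4
ee_pos: [0.5686, 0.1569, 0.1498]
eef_rot: [[-0.788, 0.6, 0.139], [0.616, 0.768, 0.176], [-0.001, 0.224, -0.975]]
force: [0.9, -0.1, 1.1]
width: 0.0156
```

```bash
python3 look.py s6 scene 290 410 210 320 5;python3 -c "
from h import *
s=readout.state();R=np.array(s['eef_rot']);print(np.degrees(np.arccos(-R[2,2])), np.array(s['ee_pos'])+R[:,2]*.02)
rock(-13,10,[(-6,10.5),(0,11),(7,11),(13,11),(13,11),(6,11.5),(0,12),(0,12),(0,12),(0,12)])"
```

```text
[ 0.86 -0.11  1.1 ] [-0.13 -0.14 -0.03] 0.015592105906140123 [0.5686 0.1569 0.1498] [ 0.139  0.176 -0.975]
12.843456746885906 [0.57125247 0.16082938 0.13017775]
-6 10.5 y 0.091 z -0.007 tw 1.40
0 11 y 0.172 z -0.005 tw 2.60
7 11 y 0.261 z 0.021 tw 4.00
13 11 y 0.334 z 0.052 tw 5.20
13 11 y 0.334 z 0.052 tw 5.20
6 11.5 y 0.252 z 0.005 tw 3.80
0 12 y 0.177 z -0.030 tw 2.60
0 12 y 0.177 z -0.030 tw 2.60
0 12 y 0.177 z -0.030 tw 2.60
0 12 y 0.177 z -0.030 tw 2.60
```

View pics/s6.png

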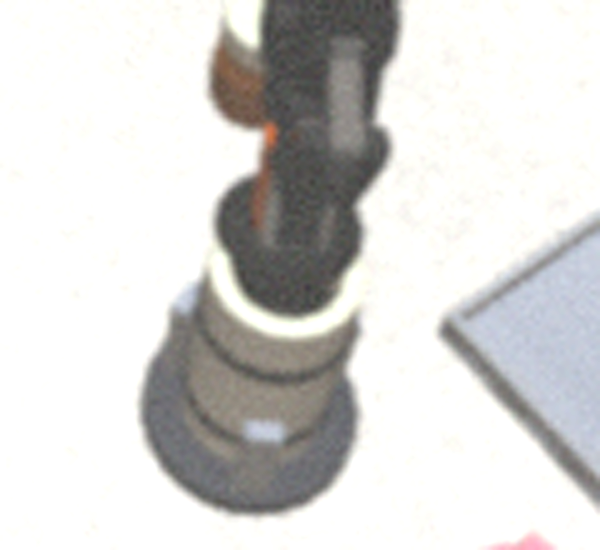

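Emit:
drive_tool --series '[{"claw": 1,"travel": [0,0.091,-0.007],"twist": [1.4,0,0]},{"claw": 1,"travel": [0,0.172,-0.005],"twist": [2.6,0,0]},{"claw": 1,"travel": [0,0.261,0.021],"twist": [4,0,0]},{"claw": 1,"travel": [0,0.334,0.052],"twist": [5.2,0,0]},{"claw": 1,"travel": [0,0.334,0.052],"twist": [5.2,0,0]},{"claw": 1,"travel": [0,0.252,0.005],"twist": [3.8,0,0]},{"claw": 1,"travel": [0,0.177,-0.03],"twist": [2.6,0,0]},{"claw": 1,"travel": [0,0.177,-0.03],"twist": [2.6,0,0]},{"claw": 1,"travel": [0,0.177,-0.03],"twist": [2.6,0,0]},{"claw": 1,"travel": [0,0.177,-0.03],"twist": [2.6,0,0]}]'

```text
clock: 11.7
ee_pos: [0.5722, 0.1631, 0.1517]
eef_rot: [[-0.789, 0.614, -0.001], [0.614, 0.789, -0.002], [-0.0, -0.002, -1.0]]
force: [0.1, -0.5, -1.1]
width: 0.0149
```

```bash
python3 look.py s7 scene 290 410 210 320 5
```

```text
[ 0.11 -0.5  -1.07] [ 0.02 -0.   -0.04] 0.014892582414166735 [0.5722 0.1631 0.1517] [-0.001 -0.002 -1.   ]
```

View pics/s7.png

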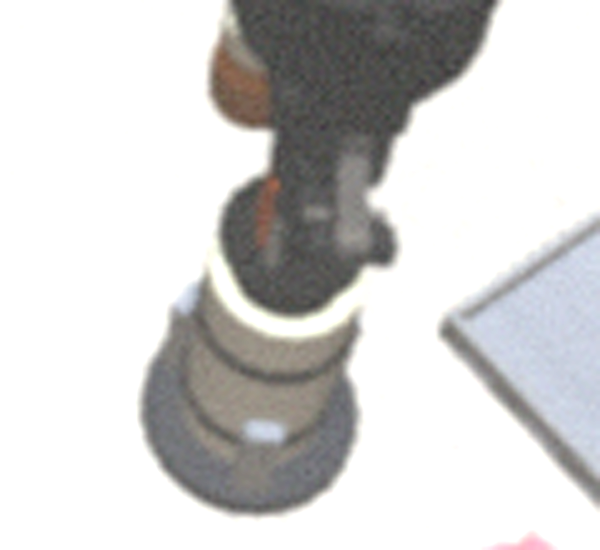

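```bash
python3 -c "
from h import *
goto([.438,.335,.215],0);goto([.438,.335,.0465],0)"
```

```text
at [0.5722 0.1631 0.1516] clock 11.75 travel [5.288, 1.327, -1.587] twist [-0.02, 0.01, 10.42] q7 0.62
at [0.5722 0.1631 0.1516] clock 11.75 travel [5.288, 1.334, 2.626] twist [-0.02, 0.01, 10.42] q7 0.62
```

Emit:
drive_tool --series '[{"claw": 1,"travel": [0,0,-0.15],"twist": [0,0,0]},{"claw": 1,"travel": [0,0,-0.6],"twist": [0,0,0]},{"claw": 1,"travel": [0,0,-1.4],"twist": [0,0,0]},{"claw": 1,"travel": [0.5,0.1,-1.6],"twist": [0,0,1.5]},{"claw": 1,"travel": [1.7,0.4,-1.6],"twist": [0,0,3.4]},{"claw": 1,"travel": [2.9,0.7,-1.6],"twist": [0,0,5.4]},{"claw": 1,"travel": [4.1,1.0,-1.6],"twist": [0,0,7.4]},{"claw": 1,"travel": [5.0,1.25,-1.6],"twist": [0,0,9.4]},{"claw": 1,"travel": [5.29,1.33,-1.2],"twist": [0,0,10.42]},{"claw": 1,"travel": [5.29,1.33,-0.5],"twist": [0,0,10.42]}]'

```text
clock: 13.0
ee_pos: [0.4381, 0.3372, 0.1745]
eef_rot: [[-0.001, 1.0, 0.004], [1.0, 0.001, 0.004], [0.004, 0.004, -1.0]]
force: [0.0, -0.8, -0.7]
width: 0.0154
```

```bash
python3 look.py s8 scene 100 500 110 360 2; python3 look.py t8 top 100 420 100 340 2;python3 -c "
from h import *
goto([.438,.335,.0465],0)"
```

```text
[ 0.   -0.78 -0.73] [-0.   -0.02  0.01] 0.015357063183653211 [0.4381 0.3372 0.1745] [ 0.004  0.004 -1.   ]
[-0.85 -2.12 -3.4 ] [-0.1   0.11  0.06] 0.015478196380091036 [0.4364 0.3345 0.1696] [-0.002 -0.002 -1.   ]
at [0.4366 0.3338 0.1706] clock 13.1 travel [0.038, 0.043, 3.103] twist [-0.03, 0.03, -0.01] q7 -0.69
```

View pics/s8.png

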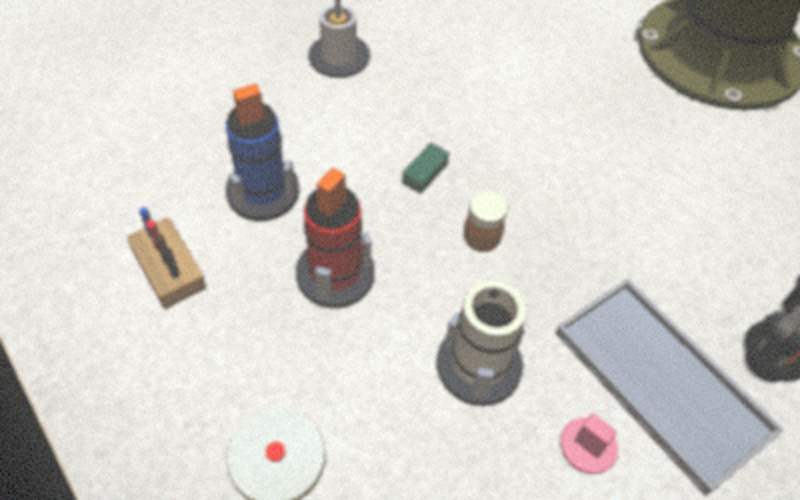

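View pics/t8.png

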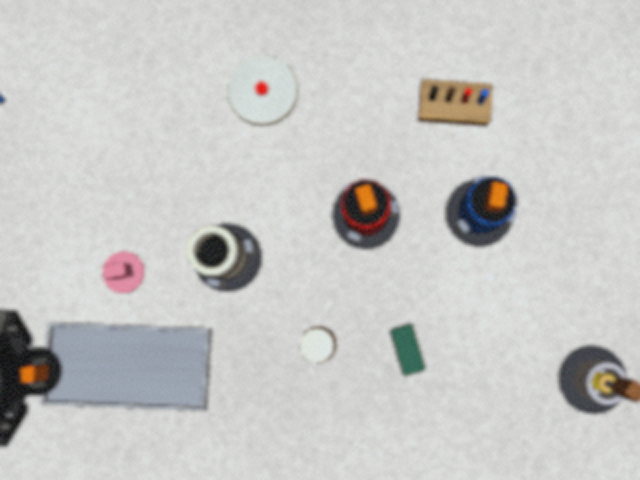

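Emit:
drive_tool --series '[{"claw": 1,"travel": [0.03,0.03,1.0],"twist": [0,0,0]},{"claw": 1,"travel": [0.03,0.03,2.0],"twist": [0,0,0]},{"claw": 1,"travel": [0.03,0.03,2.7],"twist": [0,0,0]},{"claw": 1,"travel": [0.03,0.03,3.0],"twist": [0,0,0]},{"claw": 1,"travel": [0.03,0.03,3.1],"twist": [0,0,0]},{"claw": 1,"travel": [0.03,0.03,3.1],"twist": [0,0,0]},{"claw": 0.6,"travel": [0.03,0.03,3.1],"twist": [0,0,0]},{"claw": 0.3,"travel": [0.03,0.03,3.1],"twist": [0,0,0]},{"claw": 0.3,"travel": [0.03,0.03,3.0],"twist": [0,0,0]},{"claw": 0.3,"travel": [0.03,0.03,2.5],"twist": [0,0,0]}]'

```text
clock: 14.35
ee_pos: [0.4384, 0.3351, 0.0716]
eef_rot: [[0.001, 1.0, -0.002], [1.0, -0.001, -0.002], [-0.002, -0.002, -1.0]]
force: [1.1, 0.3, -0.3]
width: 0.0596
```

```bash
python3 look.py s9 scene 340 500 240 360 4;python3 -c "
from h import *
goto([.628,-.0075,.205],-69.4)"
```

```text
[ 1.05  0.32 -0.3 ] [0.02 0.05 0.01] 0.059634257960810955 [0.4384 0.3351 0.0716] [-0.002 -0.002 -1.   ]
at [0.4403 0.3367 0.0751] clock 14.4 travel [-8.591, 4.713, -3.254] twist [0.01, -0.04, 13.86] q7 -0.69
```

View pics/s9.png

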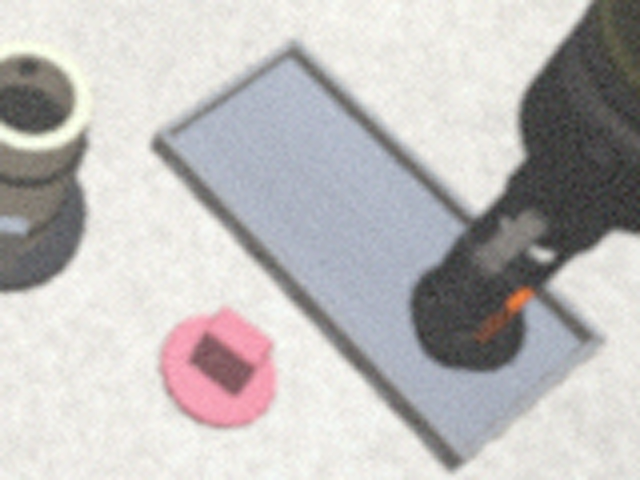

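Emit:
drive_tool --series '[{"claw": 0.2,"travel": [0,0,-1.5],"twist": [0,0,0]},{"claw": 0,"travel": [0,0,-2.9],"twist": [0,0,1]},{"claw": 0,"travel": [-1.2,0.7,-3.2],"twist": [0,0,3]},{"claw": 0,"travel": [-2.5,1.4,-3.2],"twist": [0,0,5]},{"claw": 0,"travel": [-3.8,2.1,-3.2],"twist": [0,0,7]},{"claw": 0,"travel": [-5.1,2.8,-3.2],"twist": [0,0,9]},{"claw": 0,"travel": [-6.4,3.5,-3.2],"twist": [0,0,11]},{"claw": 0,"travel": [-7.6,4.2,-3.2],"twist": [0,0,13]},{"claw": 0,"travel": [-8.59,4.71,-3.2],"twist": [0,0,13.86]},{"claw": 0,"travel": [-8.59,4.71,-3.2],"twist": [0,0,13.86]}]'

```text
clock: 15.65
ee_pos: [0.628, -0.0137, 0.2001]
eef_rot: [[0.939, 0.345, 0.001], [0.345, -0.939, -0.003], [-0.0, 0.003, -1.0]]
force: [-0.3, 1.1, 0.0]
width: 0.0855
```

```bash
cat > tab.py <<'E'
from h import *
import sys
x,y,h=map(float,sys.argv[1:4])
im=read_camera('wrist'); s=readout.state(); im=read_camera('wrist')
cv2.imwrite('pics/wr%d.png'%int(s['clock']*100),im[:,:,::-1])
im=im.astype(int);R,G,B=im[...,0],im[...,1],im[...,2]
m=((R>1.7*B+25)&(R>1.5*G)&(R>90)&(G>1.3*B)).astype(np.uint8)
n,l,st,c=cv2.connectedComponentsWithStats(m)
print('expected px',proj('wrist',[x,y,.166],s))
for i in range(1,n):
    if st[i,4]>80: print(st[i],c[i], onz('wrist',c[i],.166,s))
goto([x,y,.1385],h)
E
python3 tab.py .628 -.0075 -69.4; ls pics/wr*
```

```text
expected px [274.77140392 248.42359581]
[464  93  13  11 110] [470.42727273  98.1       ] [ 0.74758901 -0.0756645   0.166     ]
[243 188  65  28 244] [275.07377049 196.40983607] [0.65988619 0.00397029 0.166     ]
[263 228  25  37 903] [274.81949059 245.7585825 ] [ 0.62973425 -0.00689793  0.166     ]
[453 287  41  36 734] [473.3746594  304.47138965] [ 0.635703   -0.14740927  0.166     ]
at [ 0.6271 -0.008   0.1998] clock 15.75 travel [0.027, -0.003, 1.533] twist [-0.01, 0.0, -0.0] q7 -1.14
pics/wr1570.png
pics/wrist0.png
```

Emit:
drive_tool --series '[{"claw": 0,"travel": [0.03,0,0.7],"twist": [0,0,0]},{"claw": 0,"travel": [0.03,0,1.3],"twist": [0,0,0]},{"claw": 0,"travel": [0.03,0,1.53],"twist": [0,0,0]},{"claw": 0.5,"travel": [0.03,0,1.53],"twist": [0,0,0]},{"claw": 1,"travel": [0.03,0,1.53],"twist": [0,0,0]},{"claw": 1,"travel": [0.03,0,1.53],"twist": [0,0,0]},{"claw": 1,"travel": [0.03,0,1.53],"twist": [0,0,0]},{"claw": 1,"travel": [0.03,0,1.53],"twist": [0,0,0]},{"claw": 1,"travel": [0.03,0,1.53],"twist": [0,0,0]},{"claw": 1,"travel": [0.03,0,1.53],"twist": [0,0,0]}]'

```text
clock: 17.0
ee_pos: [0.6286, -0.0075, 0.1401]
eef_rot: [[0.936, 0.352, 0.001], [0.352, -0.936, 0.001], [0.001, -0.0, -1.0]]
force: [-2.5, 0.4, 5.8]
width: 0.015
```

```bash
python3 -c "
from h import *
rock(0,0,[(7,1.5),(13,3),(13,3.5),(6,3.5),(0,3.5),(-7,3.5),(-13,4.5),(-13,5),(-13,5),(-13,5)])
print()
rock(-13,5,[(-6,5),(0,5.5),(7,6),(13,6.5),(13,6.5),(6,7),(0,7),(-7,7.5),(-13,8),(-13,8)])"
```

```text
7 1.5 y 0.064 z -0.034 tw 1.40
13 3 y 0.127 z -0.061 tw 2.60
13 3.5 y 0.129 z -0.073 tw 2.60
6 3.5 y 0.060 z -0.084 tw 1.20
0 3.5 y 0.000 z -0.087 tw 0.00
-7 3.5 y -0.070 z -0.083 tw -1.40
-13 4.5 y -0.135 z -0.097 tw -2.60
-13 5 y -0.138 z -0.109 tw -2.60
-13 5 y -0.138 z -0.109 tw -2.60
-13 5 y -0.138 z -0.109 tw -2.60

-6 5 y 0.075 z 0.005 tw 1.40
0 5.5 y 0.141 z 0.004 tw 2.60
7 6 y 0.218 z 0.013 tw 4.00
13 6.5 y 0.285 z 0.028 tw 5.20
13 6.5 y 0.285 z 0.028 tw 5.20
6 7 y 0.216 z -0.014 tw 3.80
0 7 y 0.149 z -0.033 tw 2.60
-7 7.5 y 0.071 z -0.059 tw 1.20
-13 8 y 0.000 z -0.075 tw 0.00
-13 8 y 0.000 z -0.075 tw 0.00
```

Emit:
drive_tool --series '[{"claw": 1,"travel": [0,0.064,-0.034],"twist": [1.4,0,0]},{"claw": 1,"travel": [0,0.127,-0.061],"twist": [2.6,0,0]},{"claw": 1,"travel": [0,0.129,-0.073],"twist": [2.6,0,0]},{"claw": 1,"travel": [0,0.06,-0.084],"twist": [1.2,0,0]},{"claw": 1,"travel": [0,0,-0.087],"twist": [0,0,0]},{"claw": 1,"travel": [0,-0.07,-0.083],"twist": [-1.4,0,0]},{"claw": 1,"travel": [0,-0.135,-0.097],"twist": [-2.6,0,0]},{"claw": 1,"travel": [0,-0.138,-0.109],"twist": [-2.6,0,0]},{"claw": 1,"travel": [0,-0.138,-0.109],"twist": [-2.6,0,0]},{"claw": 1,"travel": [0,-0.138,-0.109],"twist": [-2.6,0,0]}]'

```text
clock: 18.25
ee_pos: [0.6269, -0.0005, 0.1448]
eef_rot: [[0.935, 0.344, 0.081], [0.353, -0.912, -0.208], [0.003, 0.223, -0.975]]
force: [-2.9, 2.5, 9.0]
width: 0.0153
```

```bash
python3 look.py s10 scene 200 320 160 280 5
```

```text
[-2.91  2.48  9.04] [ 0.81  0.66 -0.01] 0.015250998149721917 [ 6.269e-01 -5.000e-04  1.448e-01] [ 0.081 -0.208 -0.975]
```

View pics/s10.png

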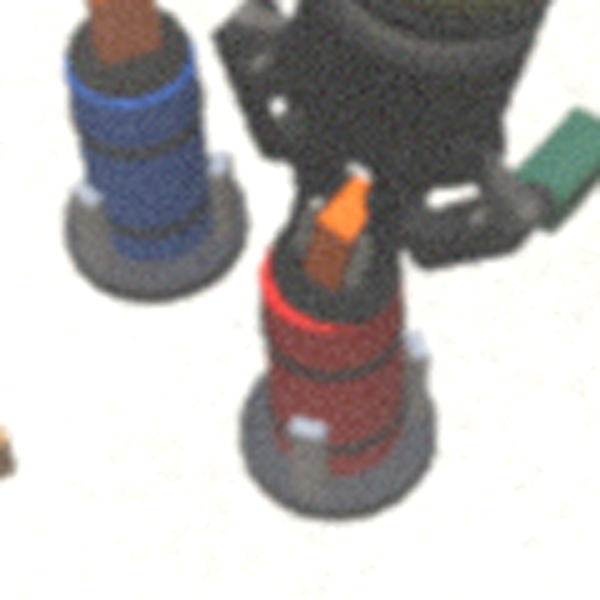

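Red barrel is down and its bung tilts with the tool. I continue with the second cycle.

Emit:
drive_tool --series '[{"claw": 1,"travel": [0,0.075,0.005],"twist": [1.4,0,0]},{"claw": 1,"travel": [0,0.141,0.004],"twist": [2.6,0,0]},{"claw": 1,"travel": [0,0.218,0.013],"twist": [4,0,0]},{"claw": 1,"travel": [0,0.285,0.028],"twist": [5.2,0,0]},{"claw": 1,"travel": [0,0.285,0.028],"twist": [5.2,0,0]},{"claw": 1,"travel": [0,0.216,-0.014],"twist": [3.8,0,0]},{"claw": 1,"travel": [0,0.149,-0.033],"twist": [2.6,0,0]},{"claw": 1,"travel": [0,0.071,-0.059],"twist": [1.2,0,0]},{"claw": 1,"travel": [0,0,-0.075],"twist": [0,0,0]},{"claw": 1,"travel": [0,0,-0.075],"twist": [0,0,0]}]'

```text
clock: 19.55
ee_pos: [0.6256, -0.0, 0.1455]
eef_rot: [[0.934, 0.347, 0.079], [0.356, -0.91, -0.21], [-0.001, 0.225, -0.974]]
force: [0.8, -0.6, -3.1]
width: 0.0153
```

```bash
python3 look.py s11 scene 200 320 160 280 5
```

```text
[ 0.76 -0.65 -3.15] [0.46 0.04 0.09] 0.01526467601193432 [ 0.6256 -0.      0.1455] [ 0.079 -0.21  -0.974]
```

View pics/s11.png

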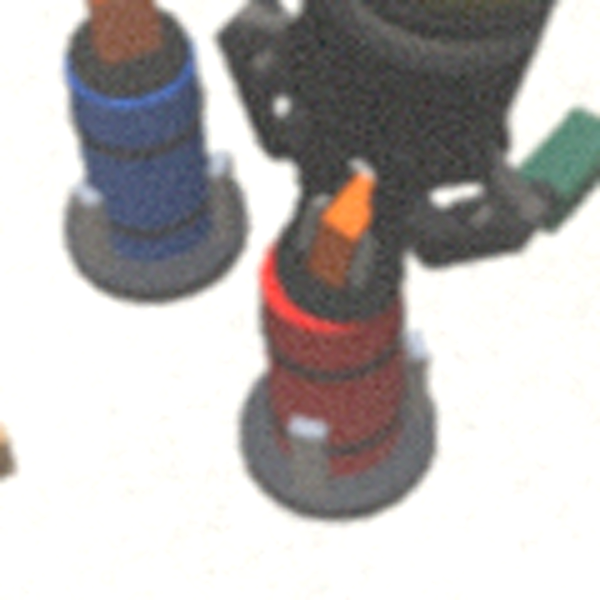

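Emit:
drive_tool --series '[{"claw": 1,"travel": [0,0.084,0.005],"twist": [1.4,0,0]},{"claw": 1,"travel": [0,0.155,0.018],"twist": [2.6,0,0]},{"claw": 1,"travel": [0,0.239,0.03],"twist": [4,0,0]},{"claw": 1,"travel": [0,0.312,0.047],"twist": [5.2,0,0]},{"claw": 1,"travel": [0,0.312,0.047],"twist": [5.2,0,0]},{"claw": 1,"travel": [0,0.232,0.014],"twist": [3.8,0,0]},{"claw": 1,"travel": [0,0.163,-0.019],"twist": [2.6,0,0]},{"claw": 1,"travel": [0,0.077,-0.046],"twist": [1.2,0,0]},{"claw": 1,"travel": [0,0,-0.05],"twist": [0,0,0]},{"claw": 1,"travel": [0,0,-0.05],"twist": [0,0,0]}]'

```text
clock: 20.85
ee_pos: [0.6255, 0.0006, 0.1485]
eef_rot: [[0.934, 0.347, 0.08], [0.356, -0.911, -0.21], [0.0, 0.224, -0.974]]
force: [-2.6, 1.4, 2.8]
width: 0.0151
```

```bash
python3 look.py s12 scene 200 320 160 280 5
```

```text
[-2.58  1.42  2.77] [ 0.73  0.66 -0.11] 0.015052405212988592 [6.255e-01 6.000e-04 1.485e-01] [ 0.08  -0.21  -0.974]
```

View pics/s12.png

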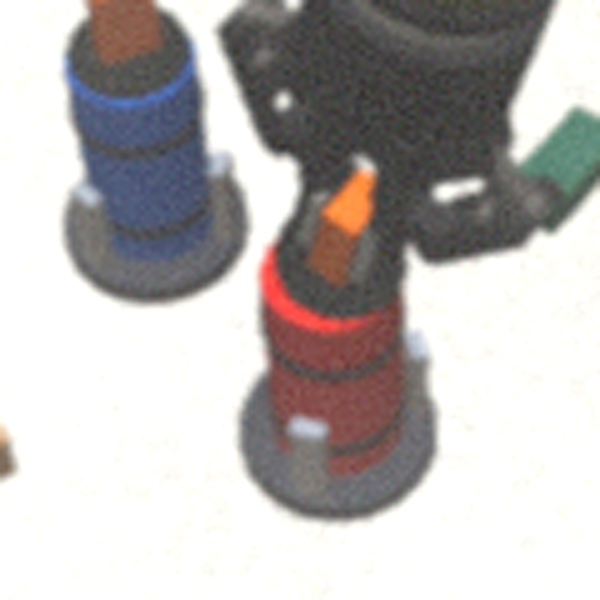

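Emit:
drive_tool --series '[{"claw": 1,"travel": [0,0.091,-0.007],"twist": [1.4,0,0]},{"claw": 1,"travel": [0,0.172,-0.005],"twist": [2.6,0,0]},{"claw": 1,"travel": [0,0.261,0.021],"twist": [4,0,0]},{"claw": 1,"travel": [0,0.334,0.052],"twist": [5.2,0,0]},{"claw": 1,"travel": [0,0.334,0.052],"twist": [5.2,0,0]},{"claw": 1,"travel": [0,0.252,0.005],"twist": [3.8,0,0]},{"claw": 1,"travel": [0,0.177,-0.03],"twist": [2.6,0,0]},{"claw": 1,"travel": [0,0.177,-0.03],"twist": [2.6,0,0]},{"claw": 1,"travel": [0,0.177,-0.03],"twist": [2.6,0,0]},{"claw": 1,"travel": [0,0.177,-0.03],"twist": [2.6,0,0]}]'

```text
clock: 22.15
ee_pos: [0.6287, -0.0077, 0.1525]
eef_rot: [[0.937, 0.35, 0.0], [0.35, -0.937, 0.004], [0.002, -0.004, -1.0]]
force: [-3.8, 2.9, 7.6]
width: 0.0152
```

```bash
python3 look.py s13 scene 200 320 160 280 5;  python3 look.py t13 top 100 420 100 340 2; python3 -c "
from h import *
goto([.438,.275,.215],0)"
```

```text
[-3.76  2.91  7.55] [0.83 1.08 0.09] 0.015198634877634645 [ 0.6287 -0.0077  0.1525] [ 0.     0.004 -1.   ]
[-4.2   3.45  8.25] [0.83 1.08 0.04] 0.01506941630961068 [ 0.6287 -0.0078  0.1525] [ 0.     0.004 -1.   ]
at [ 0.6287 -0.0078  0.1526] clock 22.25 travel [-1.987, -8.299, -1.53] twist [-0.03, -0.05, -13.9] q7 -1.11
```

View pics/s13.png

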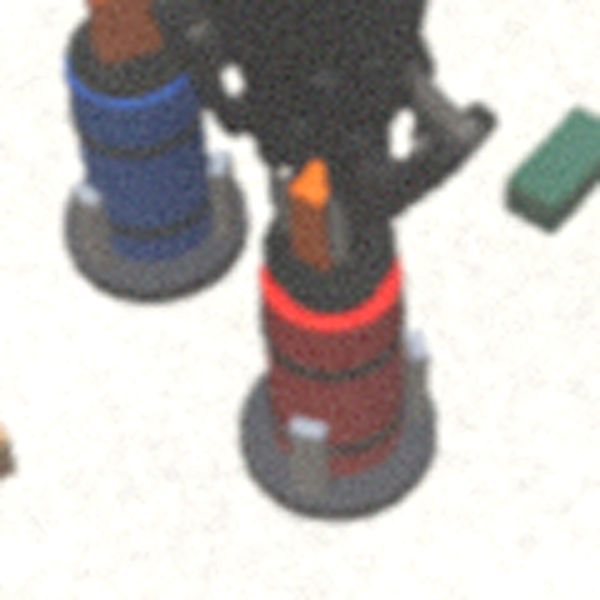

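View pics/t13.png

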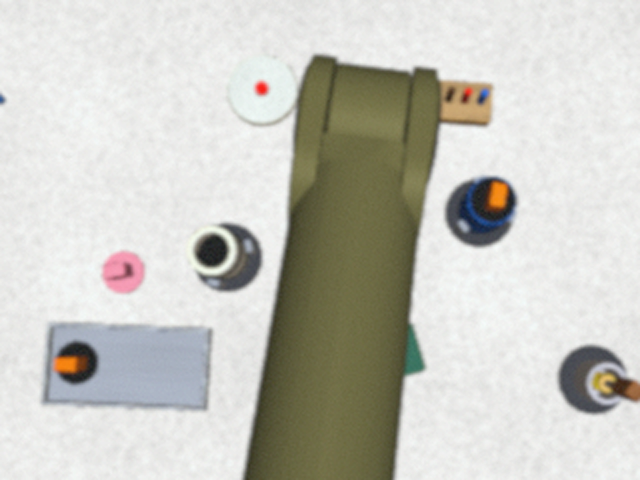

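Emit:
drive_tool --series '[{"claw": 1,"travel": [0,0,-0.1],"twist": [0,0,0]},{"claw": 1,"travel": [0,0,-0.35],"twist": [0,0,0]},{"claw": 1,"travel": [0,0,-1.0],"twist": [0,0,0]},{"claw": 1,"travel": [0,-0.3,-1.6],"twist": [0,0,-1.5]},{"claw": 1,"travel": [-0.3,-1.3,-1.6],"twist": [0,0,-3.5]},{"claw": 1,"travel": [-0.6,-2.6,-1.6],"twist": [0,0,-5.5]},{"claw": 1,"travel": [-0.9,-3.9,-1.6],"twist": [0,0,-7.5]},{"claw": 1,"travel": [-1.2,-5.2,-1.6],"twist": [0,0,-9.5]},{"claw": 1,"travel": [-1.6,-6.5,-1.6],"twist": [0,0,-11.5]},{"claw": 1,"travel": [-1.9,-7.8,-1.6],"twist": [0,0,-13.5]}]'

```text
clock: 23.5
ee_pos: [0.4471, 0.2581, 0.2157]
eef_rot: [[0.029, 1.0, 0.001], [1.0, -0.029, 0.001], [0.001, 0.001, -1.0]]
force: [-0.2, 0.5, 0.0]
width: 0.0151
```

```bash
python3 look.py s14 scene 300 520 180 340 3;python3 look.py t14 top 100 420 100 340 2;  python3 -c "
from h import *
goto([.438,.275,.0465],0)"
```

```text
[-0.23  0.53  0.01] [ 0.04 -0.01 -0.01] 0.01513504930062319 [0.4471 0.2581 0.2157] [ 0.001  0.001 -1.   ]
[-3.78  5.15 -1.39] [0.41 0.29 0.  ] 0.014989486318690834 [0.4417 0.2662 0.2155] [-0.002  0.005 -1.   ]
at [0.4438 0.2634 0.2155] clock 23.6 travel [0.271, -0.147, 4.226] twist [-0.01, -0.04, -0.25] q7 -0.6
```

View pics/s14.png

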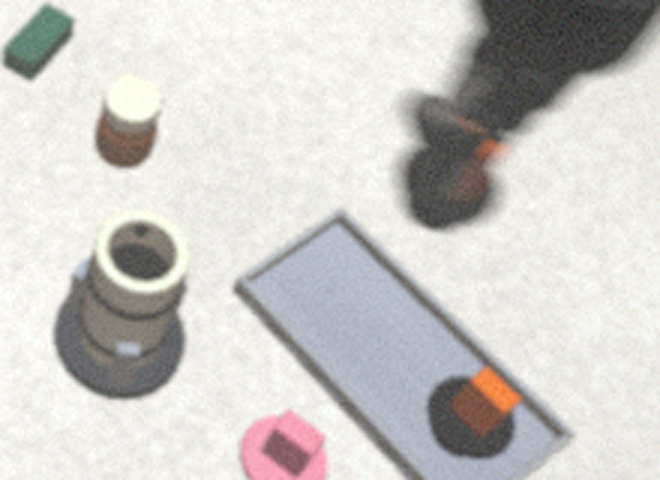

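View pics/t14.png

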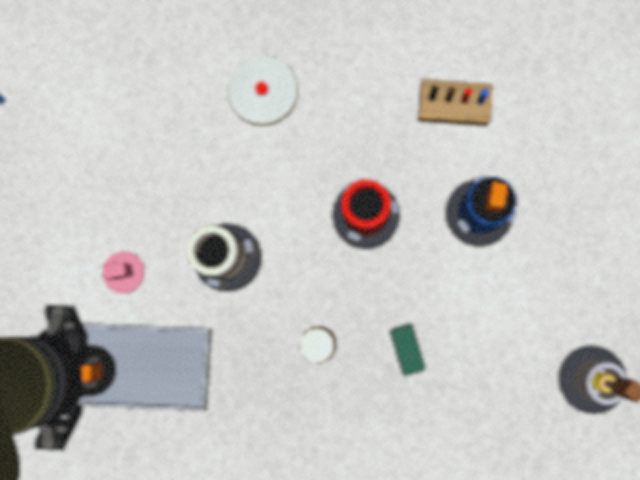

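Emit:
drive_tool --series '[{"claw": 1,"travel": [0.38,-0.22,0.8],"twist": [0,0,-0.3]},{"claw": 1,"travel": [0.38,-0.22,2.0],"twist": [0,0,-0.3]},{"claw": 1,"travel": [0.38,-0.22,3.0],"twist": [0,0,-0.3]},{"claw": 1,"travel": [0.38,-0.22,3.7],"twist": [0,0,-0.3]},{"claw": 1,"travel": [0.38,-0.22,4.0],"twist": [0,0,-0.3]},{"claw": 1,"travel": [0.38,-0.22,4.15],"twist": [0,0,-0.3]},{"claw": 1,"travel": [0.38,-0.22,4.22],"twist": [0,0,-0.3]},{"claw": 1,"travel": [0.38,-0.22,4.22],"twist": [0,0,-0.3]},{"claw": 1,"travel": [0.38,-0.22,4.22],"twist": [0,0,-0.3]},{"claw": 1,"travel": [0.38,-0.22,4.22],"twist": [0,0,-0.3]}]'

```text
clock: 24.85
ee_pos: [0.4392, 0.2733, 0.0466]
eef_rot: [[0.007, 1.0, 0.001], [1.0, -0.007, 0.001], [0.001, 0.001, -1.0]]
force: [0.1, 0.5, -0.9]
width: 0.0154
```

```bash
python3 look.py s15 scene 340 500 240 360 4
```

```text
[ 0.06  0.54 -0.91] [-0.02 -0.07 -0.04] 0.015396460405361221 [0.4392 0.2733 0.0466] [ 0.001  0.001 -1.   ]
```

View pics/s15.png

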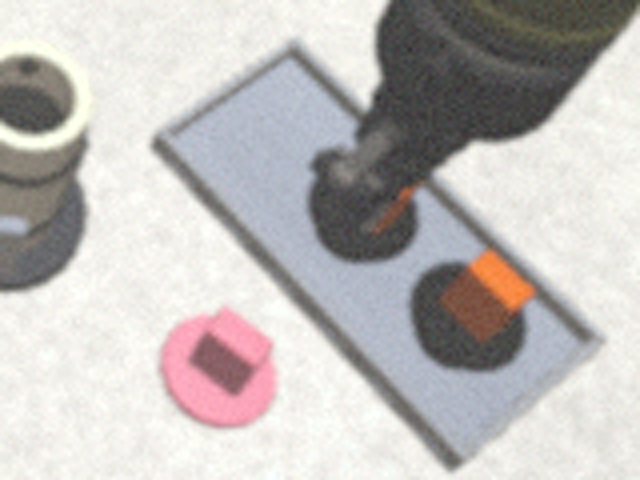

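Emit:
drive_tool --series '[{"claw": 1,"travel": [0,0,0.04],"twist": [0,0,0]},{"claw": 0.6,"travel": [0,0,0.04],"twist": [0,0,0]},{"claw": 0.3,"travel": [0,0,0.04],"twist": [0,0,0]},{"claw": 0.3,"travel": [0,0,0],"twist": [0,0,0]},{"claw": 0.3,"travel": [0,0,-0.5],"twist": [0,0,0]},{"claw": 0.2,"travel": [0,0,-1.5],"twist": [0,0,0]},{"claw": 0,"travel": [0,0,-2.9],"twist": [0,0,0]},{"claw": 0,"travel": [0,0,-4.0],"twist": [0,0,0]},{"claw": 0,"travel": [0,0,-4.0],"twist": [0,0,0]},{"claw": 0,"travel": [0,0,-4.0],"twist": [0,0,0]}]'

```text
clock: 26.15
ee_pos: [0.4385, 0.2729, 0.2055]
eef_rot: [[0.007, 1.0, -0.001], [1.0, -0.007, -0.0], [-0.0, -0.001, -1.0]]
force: [-0.6, -0.8, -0.9]
width: 0.0855
```

```bash
python3 look.py s16 scene 340 500 240 360 4; python3 -c "
from h import *
goto([.635,-.1485,.2],-98.2)"
```

```text
[-0.61 -0.78 -0.85] [-0.01 -0.01  0.03] 0.08548829988891939 [0.4385 0.2729 0.2055] [-0.001 -0.    -1.   ]
at [0.4382 0.2726 0.2047] clock 26.2 travel [-10.494, 4.991, 0.123] twist [-0.03, -0.0, -16.44] q7 -0.61
```

View pics/s16.png

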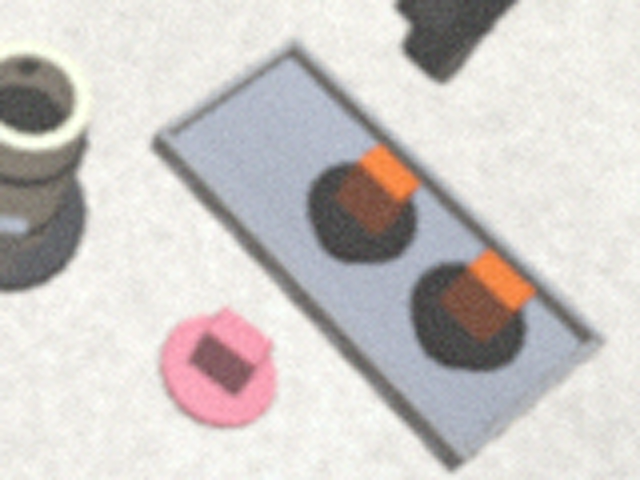

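Emit:
drive_tool --series '[{"claw": 0,"travel": [-1.2,0.6,0.1],"twist": [0,0,-1.8]},{"claw": 0,"travel": [-2.5,1.2,0.1],"twist": [0,0,-3.8]},{"claw": 0,"travel": [-3.8,1.8,0.1],"twist": [0,0,-5.8]},{"claw": 0,"travel": [-5.1,2.4,0.1],"twist": [0,0,-7.8]},{"claw": 0,"travel": [-6.4,3.0,0.1],"twist": [0,0,-9.8]},{"claw": 0,"travel": [-7.7,3.6,0.1],"twist": [0,0,-11.8]},{"claw": 0,"travel": [-9.0,4.3,0.1],"twist": [0,0,-13.8]},{"claw": 0,"travel": [-10.0,4.8,0.1],"twist": [0,0,-15.5]},{"claw": 0,"travel": [-10.49,4.99,0.1],"twist": [0,0,-16.44]},{"claw": 0,"travel": [-10.49,4.99,0.1],"twist": [0,0,-16.44]}]'

```text
clock: 27.45
ee_pos: [0.6345, -0.1508, 0.1996]
eef_rot: [[-0.989, 0.148, -0.004], [0.148, 0.989, -0.001], [0.004, -0.002, -1.0]]
force: [-0.6, 0.2, -1.5]
width: 0.0856
```

```bash
python3 tab.py .635 -.1485 -98.2
```

```text
expected px [279.26667814 249.93479267]
[ 426  155   73   70 1700] [461.20058824 188.68647059] [ 0.61158657 -0.03636512  0.166     ]
[266 231  25  37 875] [278.03085714 248.24685714] [ 0.6337317  -0.14910039  0.166     ]
[515 274  14  13 122] [521.3442623  280.12295082] [0.67971992 0.00521074 0.166     ]
at [ 0.6349 -0.1467  0.2004] clock 27.55 travel [-0.012, -0.046, 1.548] twist [0.01, -0.03, -0.01] q7 1.72
```

Emit:
drive_tool --series '[{"claw": 0,"travel": [0,-0.03,0.7],"twist": [0,0,0]},{"claw": 0,"travel": [0,-0.03,1.3],"twist": [0,0,0]},{"claw": 0,"travel": [0,-0.03,1.55],"twist": [0,0,0]},{"claw": 0.5,"travel": [0,-0.03,1.55],"twist": [0,0,0]},{"claw": 1,"travel": [0,-0.03,1.55],"twist": [0,0,0]},{"claw": 1,"travel": [0,-0.03,1.55],"twist": [0,0,0]},{"claw": 1,"travel": [0,-0.03,1.55],"twist": [0,0,0]},{"claw": 1,"travel": [0,-0.03,1.55],"twist": [0,0,0]},{"claw": 1,"travel": [0,-0.03,1.55],"twist": [0,0,0]},{"claw": 1,"travel": [0,-0.03,1.55],"twist": [0,0,0]}]'

```text
clock: 28.8
ee_pos: [0.6363, -0.1501, 0.1411]
eef_rot: [[-0.99, 0.143, 0.002], [0.143, 0.99, -0.001], [-0.003, -0.001, -1.0]]
force: [1.4, -2.1, 5.9]
width: 0.0152
```

Emit:
drive_tool --series '[{"claw": 1,"travel": [0,0.064,-0.034],"twist": [1.4,0,0]},{"claw": 1,"travel": [0,0.127,-0.061],"twist": [2.6,0,0]},{"claw": 1,"travel": [0,0.129,-0.073],"twist": [2.6,0,0]},{"claw": 1,"travel": [0,0.06,-0.084],"twist": [1.2,0,0]},{"claw": 1,"travel": [0,0,-0.087],"twist": [0,0,0]},{"claw": 1,"travel": [0,-0.07,-0.083],"twist": [-1.4,0,0]},{"claw": 1,"travel": [0,-0.135,-0.097],"twist": [-2.6,0,0]},{"claw": 1,"travel": [0,-0.138,-0.109],"twist": [-2.6,0,0]},{"claw": 1,"travel": [0,-0.138,-0.109],"twist": [-2.6,0,0]},{"claw": 1,"travel": [0,-0.138,-0.109],"twist": [-2.6,0,0]}]'

```text
clock: 30.05
ee_pos: [0.6355, -0.1566, 0.1456]
eef_rot: [[-0.989, 0.14, 0.035], [0.145, 0.965, 0.22], [-0.003, 0.223, -0.975]]
force: [-0.7, -5.0, 7.9]
width: 0.0154
```

```bash
python3 look.py s17 scene 170 290 120 240 5
```

```text
[-0.66 -4.98  7.85] [-1.37  0.06 -0.  ] 0.015355596626731251 [ 0.6355 -0.1566  0.1456] [ 0.035  0.22  -0.975]
```

View pics/s17.png

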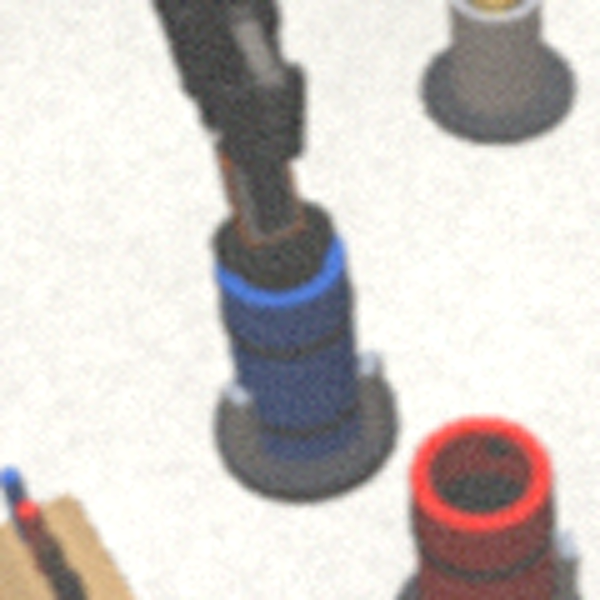

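Blue barrel stays down, bung tilting as with the others. Next cycles.

Emit:
drive_tool --series '[{"claw": 1,"travel": [0,0.075,0.005],"twist": [1.4,0,0]},{"claw": 1,"travel": [0,0.141,0.004],"twist": [2.6,0,0]},{"claw": 1,"travel": [0,0.218,0.013],"twist": [4,0,0]},{"claw": 1,"travel": [0,0.285,0.028],"twist": [5.2,0,0]},{"claw": 1,"travel": [0,0.285,0.028],"twist": [5.2,0,0]},{"claw": 1,"travel": [0,0.216,-0.014],"twist": [3.8,0,0]},{"claw": 1,"travel": [0,0.149,-0.033],"twist": [2.6,0,0]},{"claw": 1,"travel": [0,0.071,-0.059],"twist": [1.2,0,0]},{"claw": 1,"travel": [0,0,-0.075],"twist": [0,0,0]},{"claw": 1,"travel": [0,0,-0.075],"twist": [0,0,0]}]'

```text
clock: 31.35
ee_pos: [0.6338, -0.1572, 0.1464]
eef_rot: [[-0.989, 0.143, 0.031], [0.147, 0.964, 0.223], [0.002, 0.225, -0.974]]
force: [-0.7, -2.4, 0.6]
width: 0.0151
```

```bash
python3 look.py s18 scene 170 290 120 240 5
```

```text
[-0.68 -2.42  0.56] [-1.12  0.22 -0.08] 0.01506136646924916 [ 0.6338 -0.1572  0.1464] [ 0.031  0.223 -0.974]
```

View pics/s18.png

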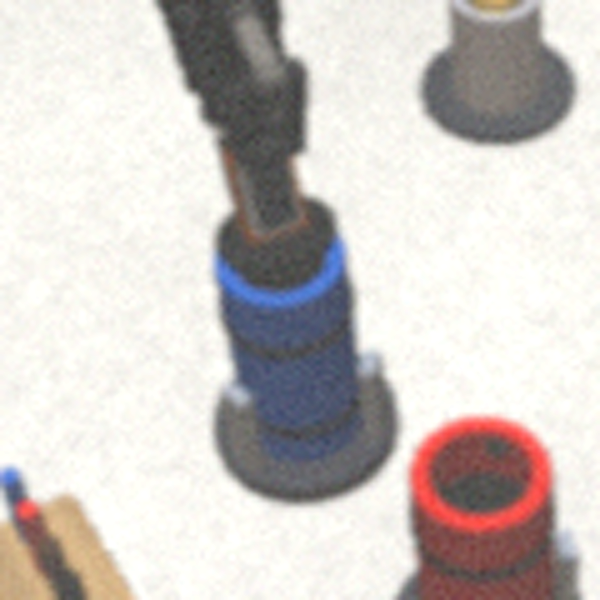

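Emit:
drive_tool --series '[{"claw": 1,"travel": [0,0.084,0.005],"twist": [1.4,0,0]},{"claw": 1,"travel": [0,0.155,0.018],"twist": [2.6,0,0]},{"claw": 1,"travel": [0,0.239,0.03],"twist": [4,0,0]},{"claw": 1,"travel": [0,0.312,0.047],"twist": [5.2,0,0]},{"claw": 1,"travel": [0,0.312,0.047],"twist": [5.2,0,0]},{"claw": 1,"travel": [0,0.232,0.014],"twist": [3.8,0,0]},{"claw": 1,"travel": [0,0.163,-0.019],"twist": [2.6,0,0]},{"claw": 1,"travel": [0,0.077,-0.046],"twist": [1.2,0,0]},{"claw": 1,"travel": [0,0,-0.05],"twist": [0,0,0]},{"claw": 1,"travel": [0,0,-0.05],"twist": [0,0,0]}]'

```text
clock: 32.65
ee_pos: [0.6342, -0.1576, 0.1495]
eef_rot: [[-0.989, 0.142, 0.032], [0.146, 0.964, 0.221], [0.0, 0.223, -0.975]]
force: [-2.4, -4.2, 4.1]
width: 0.0148
```

```bash
python3 look.py s19 scene 170 290 120 240 5
```

```text
[-2.42 -4.19  4.11] [-0.8   0.36 -0.05] 0.014788806132340414 [ 0.6342 -0.1576  0.1495] [ 0.032  0.221 -0.975]
```

View pics/s19.png

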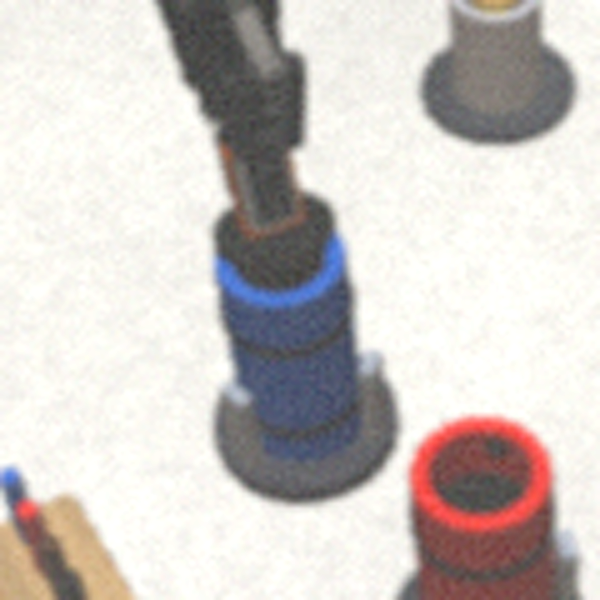

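Emit:
drive_tool --series '[{"claw": 1,"travel": [0,0.091,-0.007],"twist": [1.4,0,0]},{"claw": 1,"travel": [0,0.172,-0.005],"twist": [2.6,0,0]},{"claw": 1,"travel": [0,0.261,0.021],"twist": [4,0,0]},{"claw": 1,"travel": [0,0.334,0.052],"twist": [5.2,0,0]},{"claw": 1,"travel": [0,0.334,0.052],"twist": [5.2,0,0]},{"claw": 1,"travel": [0,0.252,0.005],"twist": [3.8,0,0]},{"claw": 1,"travel": [0,0.177,-0.03],"twist": [2.6,0,0]},{"claw": 1,"travel": [0,0.177,-0.03],"twist": [2.6,0,0]},{"claw": 1,"travel": [0,0.177,-0.03],"twist": [2.6,0,0]},{"claw": 1,"travel": [0,0.177,-0.03],"twist": [2.6,0,0]}]'

```text
clock: 33.95
ee_pos: [0.6366, -0.1487, 0.1543]
eef_rot: [[-0.99, 0.14, 0.002], [0.14, 0.99, -0.005], [-0.003, -0.005, -1.0]]
force: [-1.4, -4.1, 8.7]
width: 0.0152
```

```bash
python3 look.py s20 scene 170 290 120 240 5;  python3 look.py t20 top 100 420 100 340 2; python3 -c "
from h import *
goto([.438,.213,.215],0)
goto([.438,.213,.215],180)"
```

```text
[-1.39 -4.09  8.66] [-0.98  0.53  0.01] 0.01517988608641982 [ 0.6366 -0.1487  0.1543] [ 0.002 -0.005 -1.   ]
[-2.25 -3.03  8.97] [-1.06  0.53 -0.04] 0.015072190054584562 [ 0.6366 -0.1487  0.1543] [ 0.002 -0.006 -1.   ]
at [ 0.6366 -0.1487  0.1543] clock 34.05 travel [6.175, 8.252, -1.578] twist [-0.03, 0.07, 16.39] q7 1.73
at [ 0.6366 -0.1487  0.1543] clock 34.05 travel [6.175, 8.252, -1.578] twist [-0.03, 0.07, 16.39] q7 1.73
```

View pics/s20.png

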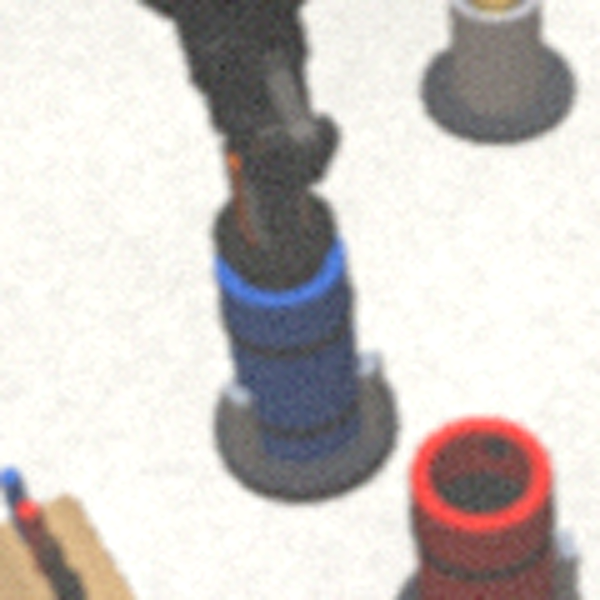

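View pics/t20.png

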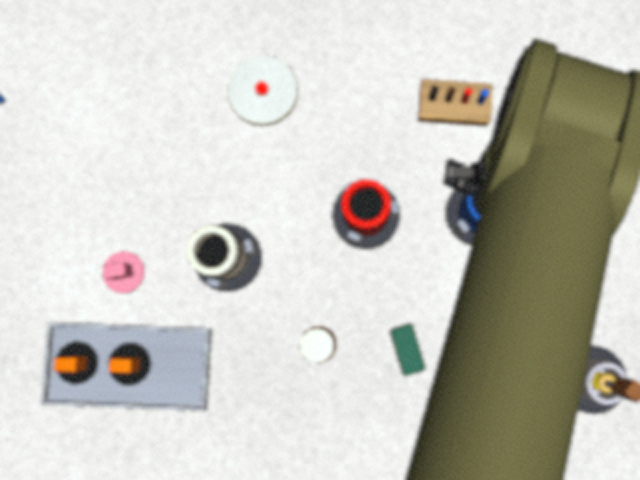

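Emit:
drive_tool --series '[{"claw": 1,"travel": [0,0,-0.1],"twist": [0,0,0]},{"claw": 1,"travel": [0,0,-0.35],"twist": [0,0,0]},{"claw": 1,"travel": [0,0,-1.0],"twist": [0,0,0]},{"claw": 1,"travel": [0.2,0.3,-1.6],"twist": [0,0,1]},{"claw": 1,"travel": [0.9,1.2,-1.6],"twist": [0,0,3]},{"claw": 1,"travel": [1.7,2.2,-1.6],"twist": [0,0,5]},{"claw": 1,"travel": [2.5,3.3,-1.6],"twist": [0,0,7]},{"claw": 1,"travel": [3.3,4.4,-1.6],"twist": [0,0,9]},{"claw": 1,"travel": [4.1,5.5,-1.6],"twist": [0,0,11]},{"claw": 1,"travel": [4.8,6.4,-1.6],"twist": [0,0,13]}]'

```text
clock: 35.3
ee_pos: [0.4822, 0.1319, 0.2163]
eef_rot: [[-0.307, 0.952, -0.0], [0.952, 0.307, 0.001], [0.001, -0.0, -1.0]]
force: [0.3, -0.0, 0.3]
width: 0.0152
```

```bash
python3 -c "
from h import *
read_camera('top');read_camera('top')
goto([.438,.213,.1],0)"; python3 look.py s21 scene 150 500 100 360 2
```

```text
at [0.4803 0.1361 0.2161] clock 35.4 travel [2.15, -0.389, 2.911] twist [-0.02, -0.04, 3.7] q7 0.0
[-0.17 -0.94 -0.92] [ 0.04 -0.01 -0.  ] 0.015116739118445388 [0.4803 0.1361 0.2161] [-0.002  0.003 -1.   ]
```

View pics/s21.png

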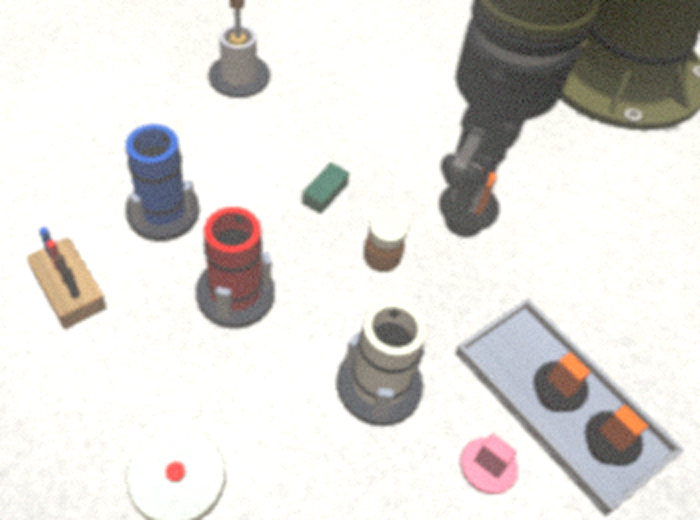

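Emit:
drive_tool --series '[{"claw": 1,"travel": [0.9,-0.15,0],"twist": [0,0,1.6]},{"claw": 1,"travel": [1.8,-0.3,0],"twist": [0,0,3.2]},{"claw": 1,"travel": [2.15,-0.39,0.3],"twist": [0,0,3.7]},{"claw": 1,"travel": [2.15,-0.39,1.3],"twist": [0,0,3.7]},{"claw": 1,"travel": [2.15,-0.39,2.2],"twist": [0,0,3.7]},{"claw": 1,"travel": [2.15,-0.39,2.9],"twist": [0,0,3.7]},{"claw": 1,"travel": [2.15,-0.39,3.4],"twist": [0,0,3.7]},{"claw": 1,"travel": [2.15,-0.39,3.6],"twist": [0,0,3.7]},{"claw": 1,"travel": [2.15,-0.39,3.6],"twist": [0,0,3.7]},{"claw": 1,"travel": [2.15,-0.39,3.6],"twist": [0,0,3.7]}]'

```text
clock: 36.7
ee_pos: [0.4434, 0.2057, 0.0731]
eef_rot: [[0.008, 1.0, 0.001], [1.0, -0.008, 0.001], [0.001, 0.001, -1.0]]
force: [-0.8, 0.3, -0.4]
width: 0.0155
```

```bash
python3 look.py s22 scene 340 500 220 360 4; python3 -c "
from h import *
goto([.438,.213,.046],0)"
```

```text
[-0.8   0.3  -0.44] [ 0.02 -0.03  0.03] 0.015527214831269417 [0.4434 0.2057 0.0731] [ 0.001  0.001 -1.   ]
at [0.4434 0.2057 0.0731] clock 36.75 travel [0.18, -0.137, 0.679] twist [0.02, -0.01, -0.09] q7 -0.47
```

View pics/s22.png

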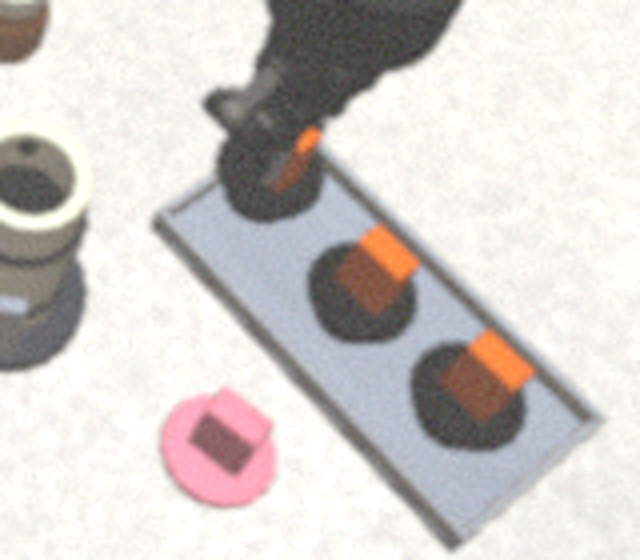

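Emit:
drive_tool --series '[{"claw": 1,"travel": [0.15,-0.13,0.3],"twist": [0,0,0]},{"claw": 1,"travel": [0.15,-0.13,0.6],"twist": [0,0,0]},{"claw": 1,"travel": [0.15,-0.13,0.71],"twist": [0,0,0]},{"claw": 1,"travel": [0.15,-0.13,0.71],"twist": [0,0,0]},{"claw": 0.6,"travel": [0.15,-0.13,0.71],"twist": [0,0,0]},{"claw": 0.3,"travel": [0.15,-0.13,0.71],"twist": [0,0,0]},{"claw": 0.3,"travel": [0.15,-0.13,0.6],"twist": [0,0,0]},{"claw": 0.3,"travel": [0.15,-0.13,0],"twist": [0,0,0]},{"claw": 0,"travel": [0.15,-0.13,-1.4],"twist": [0,0,0]},{"claw": 0,"travel": [0.15,-0.13,-2.9],"twist": [0,0,0]}]'

```text
clock: 38.0
ee_pos: [0.4369, 0.2109, 0.189]
eef_rot: [[0.008, 1.0, -0.001], [1.0, -0.008, -0.001], [-0.001, -0.001, -1.0]]
force: [1.3, 0.8, -0.3]
width: 0.0853
```

```bash
python3 look.py s23 scene 340 500 220 360 4; python3 look.py t23 top 80 460 90 350 2; python3 -c "
from h import *
goto([.438,-.22,.24],0)"
```

```text
[ 1.31  0.75 -0.27] [ 0.08 -0.07  0.01] 0.08529562228887311 [0.4369 0.2109 0.189 ] [-0.001 -0.001 -1.   ]
[2.89 1.03 5.51] [ 0.17 -0.22  0.01] 0.08575710041816913 [0.4412 0.2132 0.198 ] [ 0.01   0.007 -1.   ]
at [0.4413 0.2133 0.195 ] clock 38.1 travel [-10.825, 0.02, -1.201] twist [0.12, -0.08, -0.1] q7 -0.51
```

View pics/s23.png

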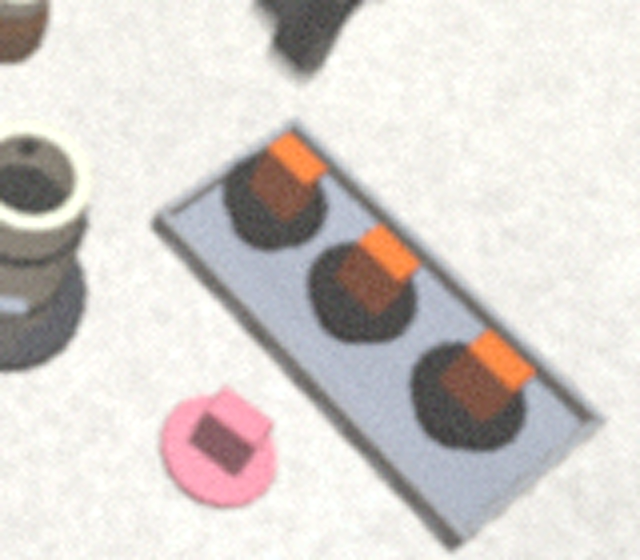

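View pics/t23.png

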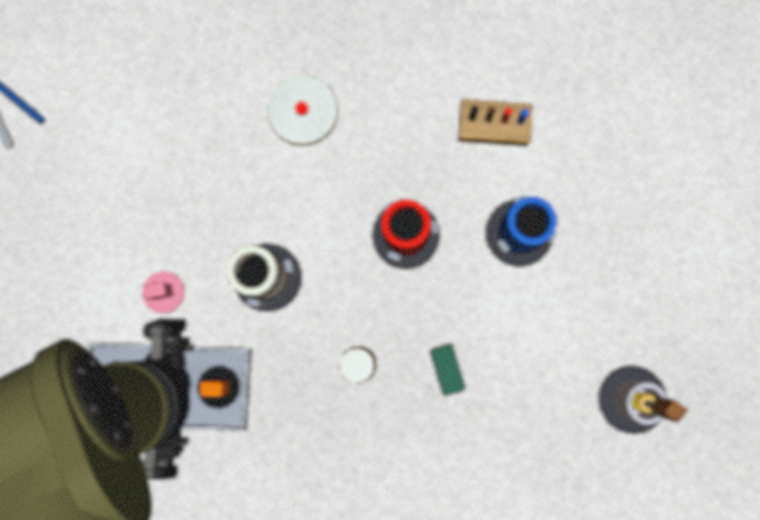

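```bash
python3 - <<'E'
from h import *
im=read_camera('top')[:,:,::-1].copy(); cv2.imwrite('pics/top24.png',im)
sc=read_camera('scene')[:,:,::-1].copy(); cv2.imwrite('pics/scene24.png',sc)
for nm,img in (('top',im),('scene',sc)):
    B,G,R=[img[...,i].astype(int) for i in range(3)]
    for col,m in (('red',(R>1.7*G)&(R>1.7*B)&(R>100)),('blue',(B>1.8*R)&(B>80)),('white',None)):
        exp={'red':(.6285,-.008),'blue':(.6355,-.149),'white':(.572,.1625)}[col]
        e=proj(nm,[*exp,.12])
        if m is None:
            mm=(np.minimum(np.minimum(R,G),B)>(150 if nm=='top' else 150)).astype(np.uint8)
        else: mm=m.astype(np.uint8)
        w=np.zeros_like(mm); x,y=e.astype(int); w[y-18:y+19,x-18:x+19]=1; mm=mm*w
        n,l,st,c=cv2.connectedComponentsWithStats(mm)
        if n<2: continue
        i=1+np.argmax(st[1:,4]); cs,_=cv2.findContours((l==i).astype(np.uint8),cv2.RETR_EXTERNAL,cv2.CHAIN_APPROX_NONE)
        q=cv2.convexHull(max(cs,key=cv2.contourArea)); el=cv2.fitEllipse(q)
        print(nm,col,'exp',e.round(1),'bbox',st[i],'ell',np.round(el[0],1),np.round(el[1],1),onz(nm,el[0],.12).round(4))
E
```

```text
top red exp [282.3 201.5] bbox [271 190  25  24 215] ell [282.6 201.3] [23.6 24.4] [ 0.629  -0.0086  0.12  ]
top blue exp [345.3 199.8] bbox [334 189  24  24 227] ell [345.4 200.2] [23.5 24.4] [ 0.6346 -0.1492  0.12  ]
scene red exp [265.4 214.1] bbox [252 204  28  23 243] ell [265.7 214.8] [22.6 27.6] [ 0.6291 -0.0063  0.12  ]
scene blue exp [225.  171.3] bbox [214 163  24  19 172] ell [225.5 171.9] [18.5 25.2] [ 0.6356 -0.147   0.12  ]
```

```bash
python3 -c "
from h import *
goto([.5,-.04,.245],0)
goto([.432,-.289,.245],0)"
```

```text
at [0.4382 0.2117 0.1893] clock 38.2 travel [-6.278, 1.601, -1.401] twist [0.03, -0.02, -0.09] q7 -0.51
at [0.4382 0.2117 0.1893] clock 38.2 travel [-12.517, -0.048, -1.416] twist [0.03, -0.02, -0.09] q7 -0.51
```

Emit:
drive_tool --series '[{"claw": 0,"travel": [-0.8,0.3,-0.6],"twist": [0,0,0]},{"claw": 0,"travel": [-2.2,0.8,-1.1],"twist": [0,0,0]},{"claw": 0,"travel": [-3.6,1.2,-1.4],"twist": [0,0,0]},{"claw": 0,"travel": [-5.0,1.5,-1.4],"twist": [0,0,0]},{"claw": 0,"travel": [-6.4,1.6,-1.4],"twist": [0,0,0]},{"claw": 0,"travel": [-7.8,1.4,-1.4],"twist": [0,0,0]},{"claw": 0,"travel": [-9.2,1.1,-1.4],"twist": [0,0,0]},{"claw": 0,"travel": [-10.6,0.7,-1.4],"twist": [0,0,0]},{"claw": 0,"travel": [-11.8,0.2,-1.4],"twist": [0,0,0]},{"claw": 0,"travel": [-12.5,-0.05,-1.4],"twist": [0,0,0]}]'

```text
clock: 39.45
ee_pos: [0.4287, -0.2911, 0.2423]
eef_rot: [[0.012, 1.0, -0.003], [1.0, -0.012, 0.0], [0.0, -0.003, -1.0]]
force: [0.3, 0.0, 0.9]
width: 0.0855
```

```bash
python3 - <<'E'
from h import *
read_camera('wrist');read_camera('wrist');read_camera('wrist')
s=readout.state(); im=read_camera('wrist')[:,:,::-1].copy()
print(np.round(s['ee_pos'],4),np.round(s['eef_rot'],3).tolist())
c=im[130:350,180:380]; cv2.imwrite('pics/w25.png',cv2.convertScaleAbs(cv2.resize(c,None,fx=2.7,fy=2.7,interpolation=cv2.INTER_CUBIC),alpha=1.6))
print(proj('wrist',[.432,-.289,.178],s),proj('wrist',[.432,-.289,.07],s))
E
```

```text
[ 0.4297 -0.2898  0.2424] [[0.012, 1.0, -0.003], [1.0, -0.012, 0.001], [0.001, -0.003, -1.0]]
[282.03300483 230.91265805] [281.41210485 194.22360972]
```

View pics/w25.png

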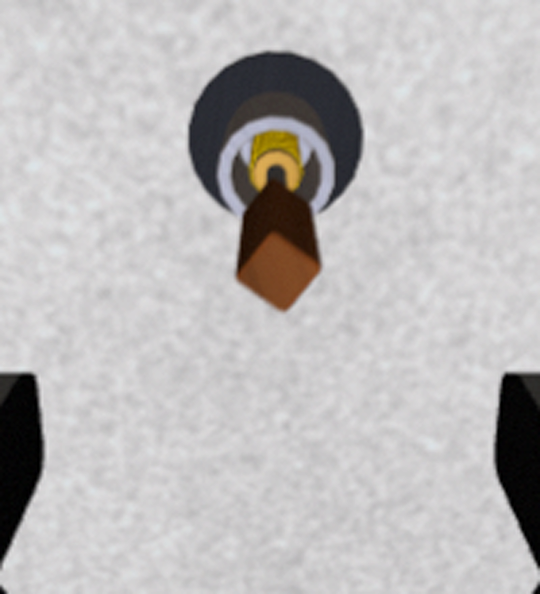

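```bash
python3 - <<'E'
from h import *
s=readout.state()
P=np.array([onz('wrist',(u/2.7+180,v/2.7+130),.178,s)[:2] for u,v in [(270,232),(321,266),(283,311),(237,274)]])
print(P.round(4),P.mean(0).round(4))
for i in range(4):
    d=P[(i+1)%4]-P[i]; print(np.linalg.norm(d).round(4),np.degrees(np.arctan2(d[1],d[0])).round(1))
print('pot',onz('wrist',(276/2.7+180,168/2.7+130),.07,s),'potdisc',onz('wrist',(276/2.7+180,134/2.7+130),.008,s))
E
```

```text
[[ 0.4317 -0.2758]
 [ 0.4454 -0.2856]
 [ 0.4351 -0.2988]
 [ 0.4227 -0.2877]] [ 0.4337 -0.287 ]
0.0168 -35.7
0.0167 -128.1
0.0166 138.3
0.015 52.8
pot [ 0.43401964 -0.28508248  0.07      ] potdisc [ 0.43448355 -0.28387519  0.008     ]
```

```bash
python3 -c "
from h import *
goto([.433,-.288,.1375],-38)"
```

```text
at [ 0.4307 -0.2882  0.2425] clock 39.65 travel [0.001, 0.064, 2.625] twist [-0.03, -0.0, 7.49] q7 0.56
```

Emit:
drive_tool --series '[{"claw": 0,"travel": [0,0.06,0],"twist": [0,0,2]},{"claw": 0,"travel": [0,0.06,0],"twist": [0,0,4]},{"claw": 0,"travel": [0,0.06,0],"twist": [0,0,6]},{"claw": 0,"travel": [0,0.06,0],"twist": [0,0,7.5]},{"claw": 0,"travel": [0,0.06,0.3],"twist": [0,0,7.5]},{"claw": 0,"travel": [0,0.06,0.8],"twist": [0,0,7.5]},{"claw": 0,"travel": [0,0.06,0.8],"twist": [0,0,7.5]},{"claw": 0,"travel": [0,0.06,0.8],"twist": [0,0,7.5]},{"claw": 0,"travel": [0,0.06,0.8],"twist": [0,0,7.5]},{"claw": 0,"travel": [0,0.06,0.8],"twist": [0,0,7.5]}]'

```text
clock: 40.9
ee_pos: [0.4341, -0.2887, 0.2125]
eef_rot: [[0.615, 0.789, 0.001], [0.789, -0.615, -0.0], [0.001, 0.001, -1.0]]
force: [0.2, -0.1, 0.5]
width: 0.0853
```

```bash
python3 - <<'E'
from h import *
s=readout.state(); im=read_camera('wrist')[:,:,::-1].copy()
c=im[130:350,180:380]; cv2.imwrite('pics/w26.png',cv2.convertScaleAbs(cv2.resize(c,None,fx=2.7,fy=2.7,interpolation=cv2.INTER_CUBIC),alpha=1.6))
a=proj('wrist',[.433,-.288,.178],s); print((a-[180,130])*2.7)
goto([.433,-.288,.1375],-38)
E
```

```text
[259.97767787 324.15254012]
at [ 0.434  -0.2887  0.2124] clock 40.95 travel [-0.002, -0.032, 1.874] twist [0.01, -0.01, 0.01] q7 -0.08
```

View pics/w26.png

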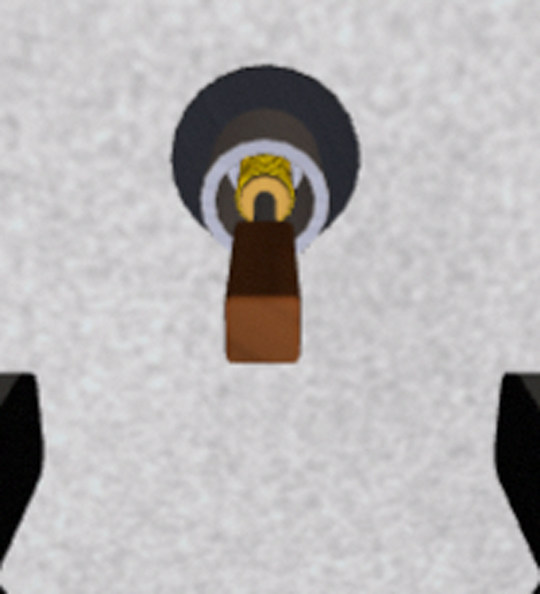

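Emit:
drive_tool --series '[{"claw": 0,"travel": [0,-0.02,0.7],"twist": [0,0,0]},{"claw": 0,"travel": [0,-0.02,1.4],"twist": [0,0,0]},{"claw": 0,"travel": [0,-0.02,1.87],"twist": [0,0,0]},{"claw": 0.3,"travel": [0,-0.02,1.87],"twist": [0,0,0]},{"claw": 0.6,"travel": [0,-0.02,1.87],"twist": [0,0,0]},{"claw": 1,"travel": [0,-0.02,1.87],"twist": [0,0,0]},{"claw": 1,"travel": [0,-0.02,1.87],"twist": [0,0,0]},{"claw": 1,"travel": [0,-0.02,1.87],"twist": [0,0,0]},{"claw": 1,"travel": [0,-0.02,1.87],"twist": [0,0,0]},{"claw": 1,"travel": [0,-0.02,1.87],"twist": [0,0,0]}]'

```text
clock: 42.2
ee_pos: [0.4336, -0.2883, 0.1381]
eef_rot: [[0.615, 0.788, 0.001], [0.788, -0.615, 0.0], [0.001, 0.001, -1.0]]
force: [-1.8, -0.4, 6.0]
width: 0.0174
```

```bash
python3 -c "
from h import *
goto([.572,.163,.27],-38)"
```

```text
at [ 0.4336 -0.2883  0.1381] clock 42.2 travel [11.026, -4.211, -3.292] twist [0.01, -0.01, 0.01] q7 -0.02
```

Emit:
drive_tool --series '[{"claw": 1,"travel": [0,0,-0.5],"twist": [0,0,0]},{"claw": 1,"travel": [0,0,-1.5],"twist": [0,0,0]},{"claw": 1,"travel": [0,0,-2.6],"twist": [0,0,0]},{"claw": 1,"travel": [0.3,-0.1,-3.4],"twist": [0,0,0]},{"claw": 1,"travel": [1.4,-0.5,-3.4],"twist": [0,0,0]},{"claw": 1,"travel": [2.7,-1.0,-3.4],"twist": [0,0,0]},{"claw": 1,"travel": [4.0,-1.5,-3.4],"twist": [0,0,0]},{"claw": 1,"travel": [5.3,-2.0,-3.4],"twist": [0,0,0]},{"claw": 1,"travel": [6.5,-2.5,-3.4],"twist": [0,0,0]},{"claw": 1,"travel": [7.5,-2.9,-3.4],"twist": [0,0,0]}]'

```text
clock: 43.45
ee_pos: [0.5263, 0.0222, 0.2728]
eef_rot: [[0.614, 0.789, -0.0], [0.789, -0.614, 0.0], [0.0, -0.001, -1.0]]
force: [0.2, -0.4, -0.3]
width: 0.0174
```

```bash
python3 look.py s27 scene 150 500 80 340 2; python3 -c "
from h import *
read_camera('top')
goto([.572,.163,.272],-38)"
```

```text
[ 0.17 -0.37 -0.26] [ 0.02 -0.03  0.03] 0.01742515695738521 [0.5263 0.0222 0.2728] [-0.  0. -1.]
at [0.5266 0.0264 0.2723] clock 43.55 travel [3.4, -1.174, 0.012] twist [-0.02, -0.01, 0.11] q7 -0.73
```

View pics/s27.png

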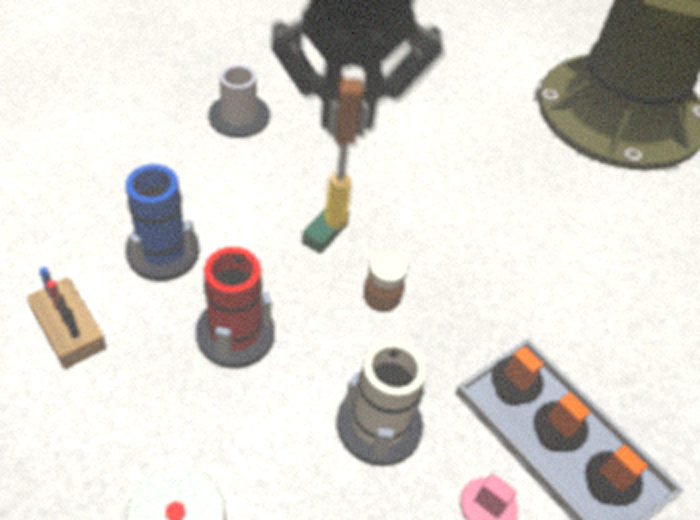

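Emit:
drive_tool --series '[{"claw": 1,"travel": [0.8,-0.3,0],"twist": [0,0,0]},{"claw": 1,"travel": [1.8,-0.7,0],"twist": [0,0,0]},{"claw": 1,"travel": [2.8,-1.0,0],"twist": [0,0,0]},{"claw": 1,"travel": [3.3,-1.2,0],"twist": [0,0,0]},{"claw": 1,"travel": [3.5,-1.28,0],"twist": [0,0,0]},{"claw": 1,"travel": [3.5,-1.28,0],"twist": [0,0,0]},{"claw": 1,"travel": [3.5,-1.28,0],"twist": [0,0,0]},{"claw": 1,"travel": [3.5,-1.28,0],"twist": [0,0,0]},{"claw": 1,"travel": [3.5,-1.28,0],"twist": [0,0,0]},{"claw": 1,"travel": [3.5,-1.28,0],"twist": [0,0,0]}]'

```text
clock: 44.8
ee_pos: [0.572, 0.1614, 0.2734]
eef_rot: [[0.615, 0.788, 0.0], [0.788, -0.615, 0.0], [0.0, -0.0, -1.0]]
force: [0.5, -0.5, -2.0]
width: 0.0175
```

```bash
python3 look.py s28 scene 280 440 180 320 4; python3 - <<'E'
from h import *
s=readout.state(); p=np.array(s['ee_pos']);R=np.array(s['eef_rot'])
im=read_camera('wrist')[:,:,::-1].copy()
c=im[130:350,180:380]; cv2.imwrite('pics/w28.png',cv2.convertScaleAbs(cv2.resize(c,None,fx=2.7,fy=2.7,interpolation=cv2.INTER_CUBIC),alpha=1.6))
f=p+R[:,2]*.13
print('foot',f.round(4),'scene px',(proj('scene',f)-[280,180])*4, 'mouth px',(proj('scene',[.572,.163,.12])-[280,180])*4)
print('wrist mouth',(proj('wrist',[.572,.163,.12],s)-[180,130])*2.7,'foot',(proj('wrist',f,s)-[180,130])*2.7)
goto([.572,.163,.272],-38)
E
```

```text
[ 0.55 -0.49 -2.02] [-0.02  0.02 -0.04] 0.01745457377962828 [0.572  0.1614 0.2734] [ 0.  0. -1.]
foot [0.572  0.1615 0.1434] scene px [270.83059241 302.64689902] mouth px [265.85299089 332.29437758]
wrist mouth [264.01680623 185.69949585] foot [266.41414656 206.47437156]
at [0.572  0.1616 0.2733] clock 44.9 travel [0.028, -0.023, 0.033] twist [-0.0, -0.0, 0.01] q7 -0.93
```

View pics/s28.png

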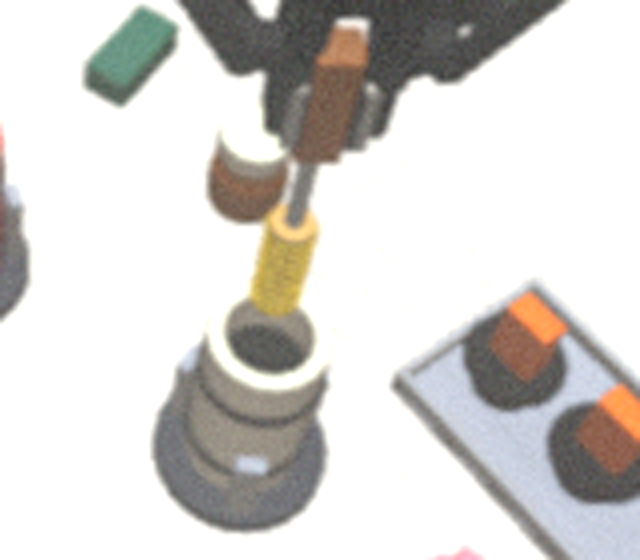

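View pics/w28.png

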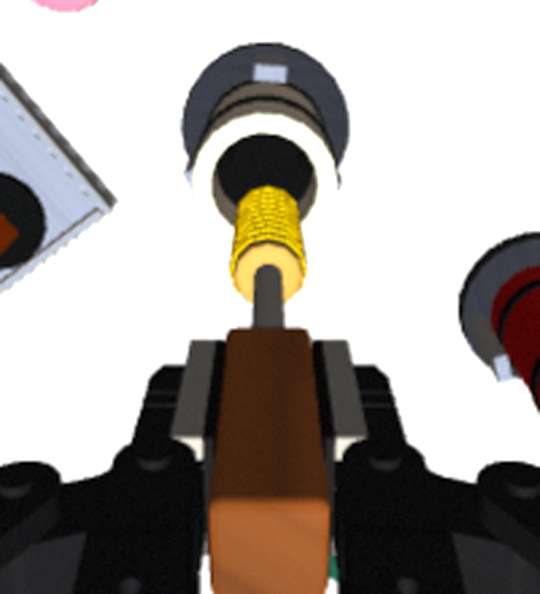

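Emit:
drive_tool --series '[{"claw": 1,"travel": [0.03,-0.02,0.3],"twist": [0,0,0]},{"claw": 1,"travel": [0.03,-0.02,0.6],"twist": [0,0,0]},{"claw": 1,"travel": [0.03,-0.02,0.9],"twist": [0,0,0]},{"claw": 1,"travel": [0.03,-0.02,1.2],"twist": [0,0,0]},{"claw": 1,"travel": [0.03,-0.02,1.5],"twist": [0,0,0]},{"claw": 1,"travel": [0.03,-0.02,1.9],"twist": [0,0,0]},{"claw": 1,"travel": [0.03,-0.02,2.3],"twist": [0,0,0]},{"claw": 1,"travel": [0.03,-0.02,2.7],"twist": [0,0,0]},{"claw": 1,"travel": [0.03,-0.02,2.85],"twist": [0,0,0]},{"claw": 1,"travel": [0.03,-0.02,2.85],"twist": [0,0,0]}]'

```text
clock: 46.15
ee_pos: [0.572, 0.163, 0.1588]
eef_rot: [[0.615, 0.788, -0.001], [0.788, -0.615, -0.0], [-0.001, -0.0, -1.0]]
force: [-0.2, 0.1, -0.6]
width: 0.0172
```

```bash
python3 look.py s29 scene 280 440 180 320 4
```

```text
[-0.18  0.14 -0.64] [-0.01 -0.   -0.02] 0.017206390125055274 [0.572  0.163  0.1588] [-0.001 -0.    -1.   ]
```

View pics/s29.png

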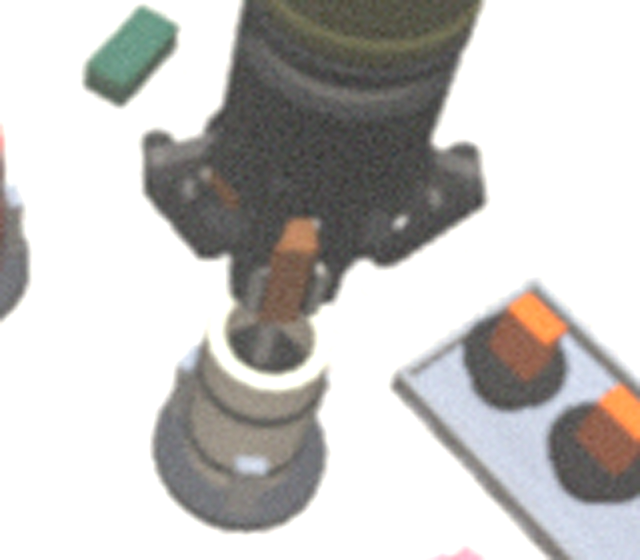

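Emit:
drive_tool --series '[{"claw": 1,"travel": [0,0,-0.6],"twist": [0,0,0]},{"claw": 1,"travel": [0,0,-1.2],"twist": [0,0,0]},{"claw": 1,"travel": [0,0,-1.45],"twist": [0,0,0]},{"claw": 1,"travel": [0,0,-1.45],"twist": [0,0,0]},{"claw": 1,"travel": [0,0,-1.45],"twist": [0,0,0]},{"claw": 1,"travel": [0,0,-1.45],"twist": [0,0,0]},{"claw": 1,"travel": [0,0,-0.8],"twist": [0,0,0]},{"claw": 1,"travel": [0,0,-0.2],"twist": [0,0,0]},{"claw": 1,"travel": [0,0,0],"twist": [0,0,0]},{"claw": 1,"travel": [0,0,0],"twist": [0,0,0]}]'

```text
clock: 47.45
ee_pos: [0.5719, 0.163, 0.1588]
eef_rot: [[0.615, 0.788, -0.001], [0.788, -0.615, -0.0], [-0.001, -0.001, -1.0]]
force: [0.6, -0.3, -0.8]
width: 0.0176
```

Emit:
drive_tool --series '[{"claw": 1,"travel": [0,0,0],"twist": [0,0,0]},{"claw": 1,"travel": [0,0,0],"twist": [0,0,0]},{"claw": 1,"travel": [0,0,-0.5],"twist": [0,0,0]},{"claw": 1,"travel": [0,0,-1.1],"twist": [0,0,0]},{"claw": 1,"travel": [0,0,-1.7],"twist": [0,0,0]},{"claw": 1,"travel": [0,0,-2.3],"twist": [0,0,0]},{"claw": 1,"travel": [0,0,-2.8],"twist": [0,0,0]},{"claw": 1,"travel": [0,0,-3.0],"twist": [0,0,0]},{"claw": 1,"travel": [0,0,-3.0],"twist": [0,0,0]},{"claw": 1,"travel": [0,0,-3.0],"twist": [0,0,0]}]'

```text
clock: 48.7
ee_pos: [0.5717, 0.163, 0.2783]
eef_rot: [[0.615, 0.788, -0.001], [0.788, -0.615, -0.0], [-0.001, -0.001, -1.0]]
force: [0.3, 0.6, -1.7]
width: 0.0171
```

```bash
python3 -c "
from h import *
goto([.6355,-.148,.277],-38)"
```

```text
at [0.5717 0.163  0.2783] clock 48.7 travel [-5.147, 6.04, 0.033] twist [-0.01, 0.01, 0.01] q7 -0.93
```

Emit:
drive_tool --series '[{"claw": 1,"travel": [-0.7,0.8,0],"twist": [0,0,0]},{"claw": 1,"travel": [-1.6,1.9,0],"twist": [0,0,0]},{"claw": 1,"travel": [-2.5,2.9,0],"twist": [0,0,0]},{"claw": 1,"travel": [-3.4,4.0,0],"twist": [0,0,0]},{"claw": 1,"travel": [-4.2,5.0,0],"twist": [0,0,0]},{"claw": 1,"travel": [-4.8,5.7,0],"twist": [0,0,0]},{"claw": 1,"travel": [-5.15,6.04,0],"twist": [0,0,0]},{"claw": 1,"travel": [-5.15,6.04,0],"twist": [0,0,0]},{"claw": 1,"travel": [-5.15,6.04,0],"twist": [0,0,0]},{"claw": 1,"travel": [-5.15,6.04,0],"twist": [0,0,0]}]'

```text
clock: 49.95
ee_pos: [0.6362, -0.1455, 0.2793]
eef_rot: [[0.613, 0.79, 0.0], [0.79, -0.613, 0.001], [0.001, -0.001, -1.0]]
force: [-0.2, 0.7, -1.0]
width: 0.0172
```

```bash
python3 - <<'E'
from h import *
s=readout.state(); p=np.array(s['ee_pos']);R=np.array(s['eef_rot'])
im=read_camera('wrist')[:,:,::-1].copy()
c=im[130:350,180:380]; cv2.imwrite('pics/w30.png',cv2.convertScaleAbs(cv2.resize(c,None,fx=2.7,fy=2.7,interpolation=cv2.INTER_CUBIC),alpha=1.6))
f=p+R[:,2]*.13
print('wrist mouth',(proj('wrist',[.6355,-.148,.12],s)-[180,130])*2.7,'foot',(proj('wrist',f,s)-[180,130])*2.7)
goto([.6355,-.148,.158],-38)
E
```

```text
wrist mouth [269.45912841 190.96388141] foot [266.41317615 206.47151737]
at [ 0.6361 -0.1459  0.2793] clock 50.0 travel [-0.054, 0.021, 3.033] twist [-0.01, -0.01, 0.04] q7 -0.35
```

View pics/w30.png

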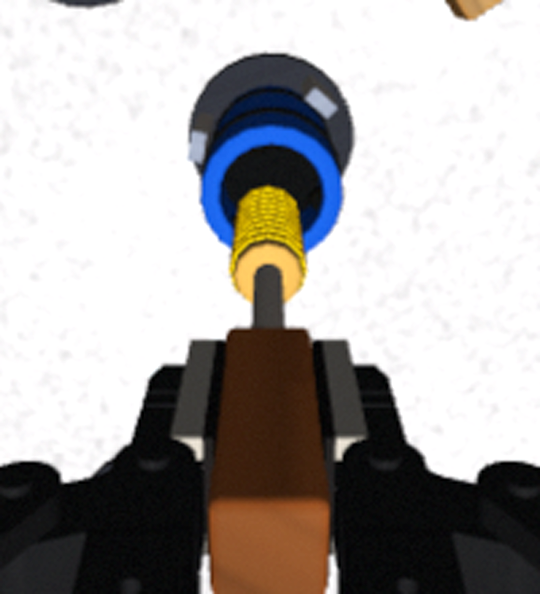

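Emit:
drive_tool --series '[{"claw": 1,"travel": [-0.05,0.03,0.4],"twist": [0,0,0]},{"claw": 1,"travel": [-0.05,0.03,0.7],"twist": [0,0,0]},{"claw": 1,"travel": [-0.05,0.03,1.0],"twist": [0,0,0]},{"claw": 1,"travel": [-0.05,0.03,1.3],"twist": [0,0,0]},{"claw": 1,"travel": [-0.05,0.03,1.6],"twist": [0,0,0]},{"claw": 1,"travel": [-0.05,0.03,2.0],"twist": [0,0,0]},{"claw": 1,"travel": [-0.05,0.03,2.4],"twist": [0,0,0]},{"claw": 1,"travel": [-0.05,0.03,2.8],"twist": [0,0,0]},{"claw": 1,"travel": [-0.05,0.03,3.02],"twist": [0,0,0]},{"claw": 1,"travel": [-0.05,0.03,3.02],"twist": [0,0,0]}]'

```text
clock: 51.25
ee_pos: [0.6352, -0.1502, 0.1576]
eef_rot: [[0.615, 0.788, -0.001], [0.788, -0.615, 0.0], [-0.001, -0.001, -1.0]]
force: [0.6, -0.3, -1.5]
width: 0.0174
```

```bash
python3 look.py s31 scene 160 320 110 250 4
```

```text
[ 0.61 -0.26 -1.46] [-0.05 -0.02  0.02] 0.01742750561510645 [ 0.6352 -0.1502  0.1576] [-0.001  0.    -1.   ]
```

View pics/s31.png

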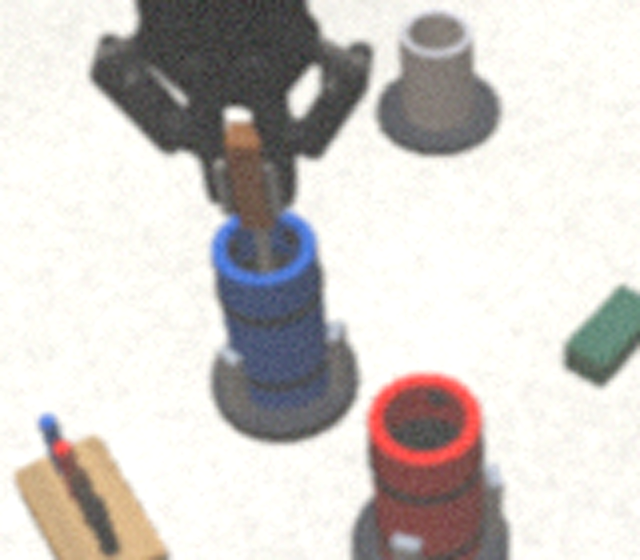

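Brush is deep in blue; stroke up and down again, then out.

Emit:
drive_tool --series '[{"claw": 1,"travel": [0,0,-0.6],"twist": [0,0,0]},{"claw": 1,"travel": [0,0,-1.2],"twist": [0,0,0]},{"claw": 1,"travel": [0,0,-1.45],"twist": [0,0,0]},{"claw": 1,"travel": [0,0,-1.45],"twist": [0,0,0]},{"claw": 1,"travel": [0,0,-1.45],"twist": [0,0,0]},{"claw": 1,"travel": [0,0,-1.45],"twist": [0,0,0]},{"claw": 1,"travel": [0,0,-0.8],"twist": [0,0,0]},{"claw": 1,"travel": [0,0,-0.2],"twist": [0,0,0]},{"claw": 1,"travel": [0,0,0],"twist": [0,0,0]},{"claw": 1,"travel": [0,0,0],"twist": [0,0,0]}]'

```text
clock: 52.55
ee_pos: [0.6353, -0.1502, 0.1579]
eef_rot: [[0.615, 0.788, -0.001], [0.788, -0.615, 0.0], [-0.001, -0.001, -1.0]]
force: [-0.8, 0.0, -1.2]
width: 0.0173
```

Emit:
drive_tool --series '[{"claw": 1,"travel": [0,0,0],"twist": [0,0,0]},{"claw": 1,"travel": [0,0,0],"twist": [0,0,0]},{"claw": 1,"travel": [0,0,-0.5],"twist": [0,0,0]},{"claw": 1,"travel": [0,0,-1.1],"twist": [0,0,0]},{"claw": 1,"travel": [0,0,-1.7],"twist": [0,0,0]},{"claw": 1,"travel": [0,0,-2.3],"twist": [0,0,0]},{"claw": 1,"travel": [0,0,-2.8],"twist": [0,0,0]},{"claw": 1,"travel": [0,0,-3.0],"twist": [0,0,0]},{"claw": 1,"travel": [0,0,-3.0],"twist": [0,0,0]},{"claw": 1,"travel": [0,0,-3.0],"twist": [0,0,0]}]'

```text
clock: 53.8
ee_pos: [0.6351, -0.1501, 0.2773]
eef_rot: [[0.615, 0.788, -0.002], [0.788, -0.615, 0.0], [-0.001, -0.002, -1.0]]
force: [-0.0, -0.5, -1.3]
width: 0.0175
```

```bash
python3 -c "
from h import *
goto([.629,-.008,.277],-38)"
```

```text
at [ 0.6351 -0.1501  0.2773] clock 53.8 travel [2.706, -2.306, 0.01] twist [-0.02, 0.01, 0.01] q7 -0.34
```

Emit:
drive_tool --series '[{"claw": 1,"travel": [0.5,-0.4,0],"twist": [0,0,0]},{"claw": 1,"travel": [1.2,-1.0,0],"twist": [0,0,0]},{"claw": 1,"travel": [2.0,-1.7,0],"twist": [0,0,0]},{"claw": 1,"travel": [2.5,-2.1,0],"twist": [0,0,0]},{"claw": 1,"travel": [2.7,-2.3,0],"twist": [0,0,0]},{"claw": 1,"travel": [2.7,-2.3,0],"twist": [0,0,0]},{"claw": 1,"travel": [2.7,-2.3,0],"twist": [0,0,0]},{"claw": 1,"travel": [2.7,-2.3,0],"twist": [0,0,0]},{"claw": 1,"travel": [2.7,-2.3,0],"twist": [0,0,0]},{"claw": 1,"travel": [2.7,-2.3,0],"twist": [0,0,0]}]'

```text
clock: 55.05
ee_pos: [0.6295, -0.0089, 0.2785]
eef_rot: [[0.616, 0.788, 0.0], [0.788, -0.616, 0.0], [0.0, -0.0, -1.0]]
force: [0.7, 0.7, -1.8]
width: 0.0172
```

```bash
python3 - <<'E'
from h import *
s=readout.state(); p=np.array(s['ee_pos']);R=np.array(s['eef_rot'])
im=read_camera('wrist')[:,:,::-1].copy()
c=im[130:350,180:380]; cv2.imwrite('pics/w32.png',cv2.convertScaleAbs(cv2.resize(c,None,fx=2.7,fy=2.7,interpolation=cv2.INTER_CUBIC),alpha=1.6))
f=p+R[:,2]*.13
print('wrist mouth',(proj('wrist',[.629,-.008,.12],s)-[180,130])*2.7,'foot',(proj('wrist',f,s)-[180,130])*2.7)
goto([.629,-.008,.158],-38)
E
```

```text
wrist mouth [263.96487124 184.1137564 ] foot [266.4148663  206.47538481]
at [ 0.6295 -0.0088  0.2785] clock 55.1 travel [0.007, -0.022, 3.012] twist [-0.0, -0.0, 0.0] q7 -0.59
```

View pics/w32.png

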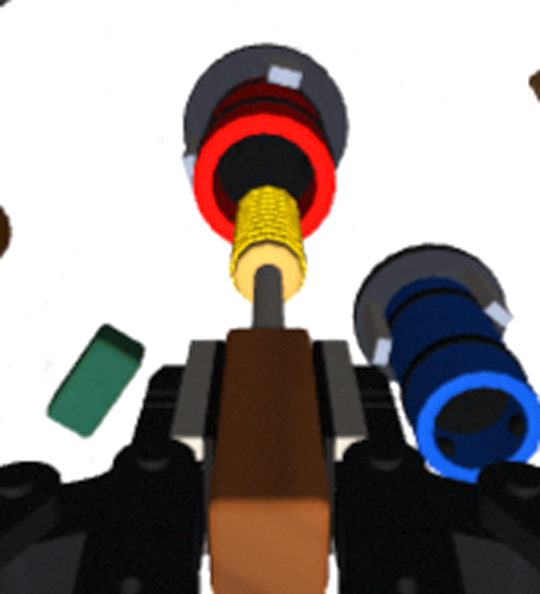

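Emit:
drive_tool --series '[{"claw": 1,"travel": [0.03,-0.01,0.4],"twist": [0,0,0]},{"claw": 1,"travel": [0.03,-0.01,0.7],"twist": [0,0,0]},{"claw": 1,"travel": [0.03,-0.01,1.0],"twist": [0,0,0]},{"claw": 1,"travel": [0.03,-0.01,1.3],"twist": [0,0,0]},{"claw": 1,"travel": [0.03,-0.01,1.6],"twist": [0,0,0]},{"claw": 1,"travel": [0.03,-0.01,2.0],"twist": [0,0,0]},{"claw": 1,"travel": [0.03,-0.01,2.4],"twist": [0,0,0]},{"claw": 1,"travel": [0.03,-0.01,2.8],"twist": [0,0,0]},{"claw": 1,"travel": [0.03,-0.01,3.01],"twist": [0,0,0]},{"claw": 1,"travel": [0.03,-0.01,3.01],"twist": [0,0,0]}]'

```text
clock: 56.35
ee_pos: [0.6295, -0.0074, 0.1572]
eef_rot: [[0.615, 0.788, -0.001], [0.788, -0.615, -0.0], [-0.001, -0.001, -1.0]]
force: [-0.1, -0.5, -1.0]
width: 0.0174
```

```bash
python3 look.py s33 scene 180 340 140 280 4
```

```text
[-0.05 -0.46 -1.02] [-0.01  0.01  0.02] 0.017365240663990787 [ 0.6295 -0.0074  0.1572] [-0.001 -0.    -1.   ]
```

View pics/s33.png

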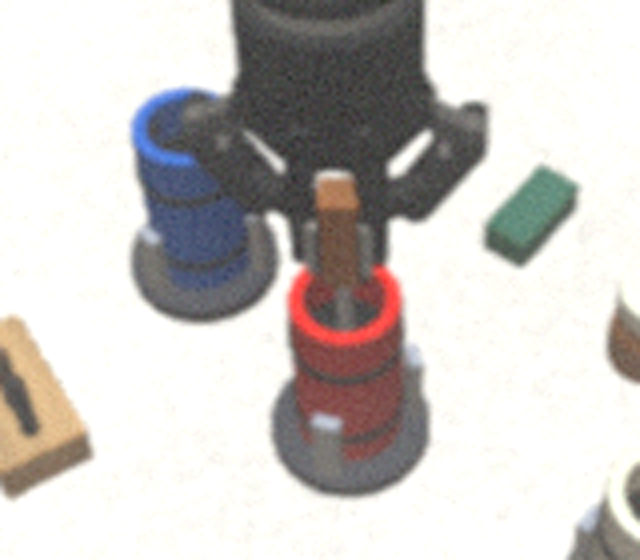

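Emit:
drive_tool --series '[{"claw": 1,"travel": [0,0,-0.6],"twist": [0,0,0]},{"claw": 1,"travel": [0,0,-1.2],"twist": [0,0,0]},{"claw": 1,"travel": [0,0,-1.45],"twist": [0,0,0]},{"claw": 1,"travel": [0,0,-1.45],"twist": [0,0,0]},{"claw": 1,"travel": [0,0,-1.45],"twist": [0,0,0]},{"claw": 1,"travel": [0,0,-1.45],"twist": [0,0,0]},{"claw": 1,"travel": [0,0,-0.8],"twist": [0,0,0]},{"claw": 1,"travel": [0,0,-0.2],"twist": [0,0,0]},{"claw": 1,"travel": [0,0,0],"twist": [0,0,0]},{"claw": 1,"travel": [0,0,0],"twist": [0,0,0]}]'

```text
clock: 57.65
ee_pos: [0.6296, -0.0073, 0.1575]
eef_rot: [[0.615, 0.788, -0.001], [0.788, -0.615, -0.0], [-0.001, -0.001, -1.0]]
force: [0.8, -0.5, -1.0]
width: 0.0172
```

Emit:
drive_tool --series '[{"claw": 1,"travel": [0,0,0],"twist": [0,0,0]},{"claw": 1,"travel": [0,0,0],"twist": [0,0,0]},{"claw": 1,"travel": [0,0,-0.5],"twist": [0,0,0]},{"claw": 1,"travel": [0,0,-1.1],"twist": [0,0,0]},{"claw": 1,"travel": [0,0,-1.7],"twist": [0,0,0]},{"claw": 1,"travel": [0,0,-2.3],"twist": [0,0,0]},{"claw": 1,"travel": [0,0,-2.8],"twist": [0,0,0]},{"claw": 1,"travel": [0,0,-3.0],"twist": [0,0,0]},{"claw": 1,"travel": [0,0,-3.0],"twist": [0,0,0]},{"claw": 1,"travel": [0,0,-3.0],"twist": [0,0,0]}]'

```text
clock: 58.9
ee_pos: [0.6294, -0.0073, 0.277]
eef_rot: [[0.615, 0.788, -0.002], [0.788, -0.615, 0.0], [-0.001, -0.001, -1.0]]
force: [-0.6, 0.7, -1.5]
width: 0.0171
```

```bash
python3 -c "
from h import *
goto([.434,-.288,.277],-38)"
```

```text
at [ 0.6294 -0.0073  0.277 ] clock 58.9 travel [-8.539, 0.466, 0.008] twist [-0.02, 0.01, 0.01] q7 -0.59
```

Emit:
drive_tool --series '[{"claw": 1,"travel": [-0.9,0.05,0],"twist": [0,0,0]},{"claw": 1,"travel": [-2.2,0.12,0],"twist": [0,0,0]},{"claw": 1,"travel": [-3.5,0.19,0],"twist": [0,0,0]},{"claw": 1,"travel": [-4.8,0.26,0],"twist": [0,0,0]},{"claw": 1,"travel": [-6.1,0.33,0],"twist": [0,0,0]},{"claw": 1,"travel": [-7.3,0.4,0],"twist": [0,0,0]},{"claw": 1,"travel": [-8.2,0.45,0.3],"twist": [0,0,0]},{"claw": 1,"travel": [-8.54,0.47,0.8],"twist": [0,0,0]},{"claw": 1,"travel": [-8.54,0.47,1.2],"twist": [0,0,0]},{"claw": 1,"travel": [-8.54,0.47,1.2],"twist": [0,0,0]}]'

```text
clock: 60.15
ee_pos: [0.4343, -0.2866, 0.2283]
eef_rot: [[0.614, 0.789, -0.003], [0.789, -0.614, 0.002], [-0.001, -0.004, -1.0]]
force: [0.2, 0.1, -0.9]
width: 0.0174
```

```bash
python3 - <<'E'
from h import *
read_camera('top'); read_camera('top')
s=readout.state(); p=np.array(s['ee_pos']);R=np.array(s['eef_rot'])
im=read_camera('wrist')[:,:,::-1].copy()
c=im[130:350,180:380]; cv2.imwrite('pics/w34.png',cv2.convertScaleAbs(cv2.resize(c,None,fx=2.7,fy=2.7,interpolation=cv2.INTER_CUBIC),alpha=1.6))
print('wrist pot',(proj('wrist',[.434,-.287,.07],s)-[180,130])*2.7)
goto([.4336,-.288,.139],-38)
E
```

```text
wrist pot [263.52509993 185.83799892]
at [ 0.4356 -0.2875  0.2304] clock 60.3 travel [-0.041, -0.032, 2.286] twist [0.01, -0.0, 0.03] q7 -0.09
```

View pics/w34.png

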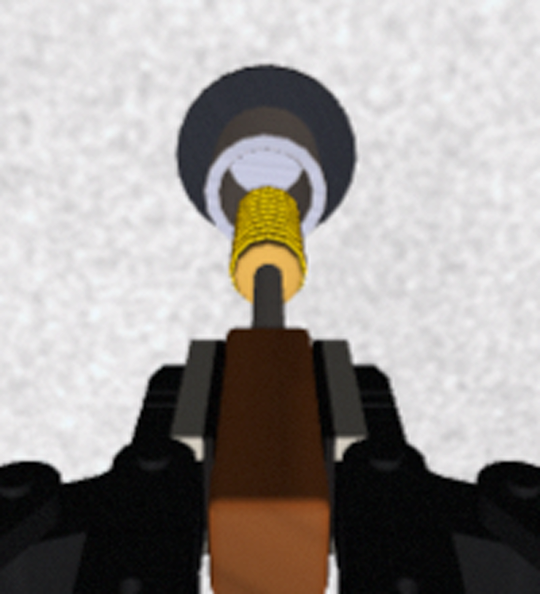

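Emit:
drive_tool --series '[{"claw": 1,"travel": [-0.02,-0.03,0.3],"twist": [0,0,0]},{"claw": 1,"travel": [-0.02,-0.03,0.6],"twist": [0,0,0]},{"claw": 1,"travel": [-0.02,-0.03,0.9],"twist": [0,0,0]},{"claw": 1,"travel": [-0.02,-0.03,1.3],"twist": [0,0,0]},{"claw": 1,"travel": [-0.02,-0.03,1.7],"twist": [0,0,0]},{"claw": 1,"travel": [-0.02,-0.03,2.0],"twist": [0,0,0]},{"claw": 1,"travel": [-0.02,-0.03,2.2],"twist": [0,0,0]},{"claw": 1,"travel": [-0.02,-0.03,2.28],"twist": [0,0,0]},{"claw": 1,"travel": [-0.02,-0.03,2.28],"twist": [0,0,0]},{"claw": 1,"travel": [-0.02,-0.03,2.28],"twist": [0,0,0]}]'

```text
clock: 61.55
ee_pos: [0.4335, -0.2883, 0.1393]
eef_rot: [[0.615, 0.788, 0.001], [0.788, -0.615, -0.0], [0.0, 0.001, -1.0]]
force: [0.0, -0.3, -1.2]
width: 0.0177
```

Emit:
drive_tool --series '[{"claw": 1,"travel": [0,0,0.03],"twist": [0,0,0]},{"claw": 1,"travel": [0,0,0.03],"twist": [0,0,0]},{"claw": 0.7,"travel": [0,0,0.03],"twist": [0,0,0]},{"claw": 0.4,"travel": [0,0,0.03],"twist": [0,0,0]},{"claw": 0,"travel": [0,0,0.03],"twist": [0,0,0]},{"claw": 0,"travel": [0,0,-0.2],"twist": [0,0,0]},{"claw": 0,"travel": [0,0,-1.0],"twist": [0,0,0]},{"claw": 0,"travel": [0,0,-2.0],"twist": [0,0,0]},{"claw": 0,"travel": [0,0,-3.0],"twist": [0,0,0]},{"claw": 0,"travel": [0,0,-3.5],"twist": [0,0,0]}]'

```text
clock: 62.8
ee_pos: [0.4338, -0.2888, 0.282]
eef_rot: [[0.615, 0.788, 0.004], [0.788, -0.615, -0.001], [0.002, 0.004, -1.0]]
force: [0.4, 0.7, -0.5]
width: 0.0856
```

```bash
python3 look.py s36 scene 150 510 70 360 2; python3 look.py t36 top 80 460 90 350 2
```

```text
[ 0.36  0.73 -0.52] [ 0.04 -0.01 -0.01] 0.08558734058779889 [ 0.4338 -0.2888  0.282 ] [ 0.004 -0.001 -1.   ]
[ 0.48 -1.4   2.02] [-0.04 -0.07  0.05] 0.08573699430479587 [ 0.4346 -0.2893  0.2838] [ 0.007 -0.002 -1.   ]
```

View pics/s36.png

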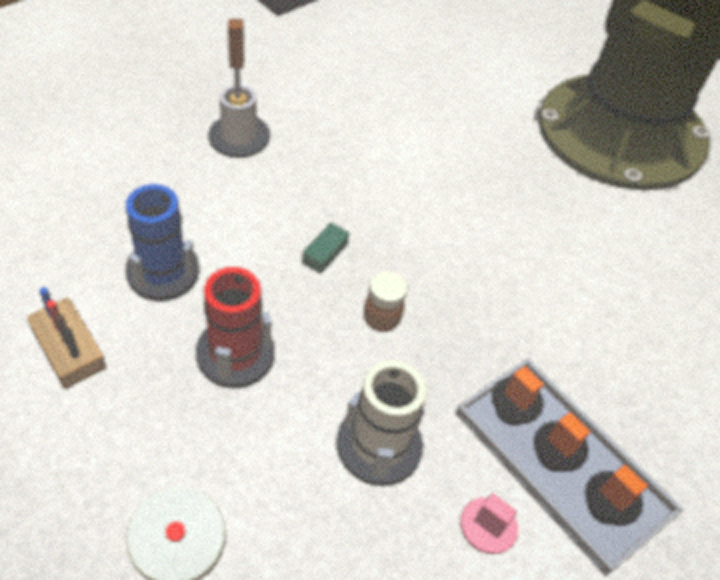

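View pics/t36.png

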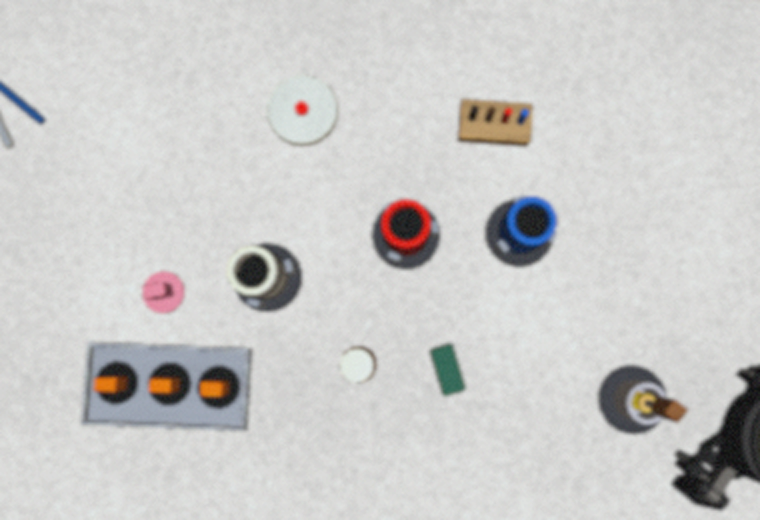

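Emit:
drive_tool --series '[{"claw": 0,"travel": [0,0,0],"twist": [0,0,0]},{"claw": 0,"travel": [0,0,0],"twist": [0,0,0]},{"claw": 0,"travel": [0,0,0],"twist": [0,0,0]},{"claw": 0,"travel": [0,0,0],"twist": [0,0,0]},{"claw": 0,"travel": [0,0,0],"twist": [0,0,0]},{"claw": 0,"travel": [0,0,0],"twist": [0,0,0]},{"claw": 0,"travel": [0,0,0],"twist": [0,0,0]},{"claw": 0,"travel": [0,0,0],"twist": [0,0,0]},{"claw": 0,"travel": [0,0,0],"twist": [0,0,0]},{"claw": 0,"travel": [0,0,0],"twist": [0,0,0]}]'

```text
clock: 64.15
ee_pos: [0.4332, -0.2881, 0.2789]
eef_rot: [[0.615, 0.788, 0.0], [0.788, -0.615, 0.0], [0.0, -0.0, -1.0]]
force: [-0.3, -0.2, -0.6]
width: 0.0853
```

```bash
python3 -c "
from station import job
print(job.finish_job())"
```

```text
the job is handed in; nothing more can be done
None
```

The job is handed in after about 64 s of the 208 s allowed. The hand-in reported no verdict, so this rests on my own checks.

- **Bungs:** all three barrels were stoppered. I rocked each bung about 13° each way while easing it up, then stood it in the tray, in the order white, red, blue.
- **Brushing:** white, then blue, then red, each down, up and down again. By the measured tool height the brush foot reached about 28 mm above the bench, some 8 mm off the barrel floors. On the up strokes it was commanded to about 85 mm, roughly 35 mm below the rim.
- **Brush:** it went back head down in its pot and the gripper withdrew clear.

**Last checks:** the final scene and top pictures show the three bungs upright in the flat tray, all three barrels down in their stands and the brush standing in its pot. The other things on the bench looked unmoved, and I saw no sign that the tray had been knocked.

**Disagreements:**
- The first two rocks on the white bung were too quick and did not raise it. The pull reached about 12 N, around what lifts a barrel. The pictures taken before and after those rocks showed it standing down, so I went on with slower, tilted rocks.
- After the last rock, the red and blue bungs pushed up on the tool with about 8 N, but both came out freely.
- The cameras differed by 2 to 5 mm on some points, the most for the brush pot. The wrist camera settled each fit.

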